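# Pack a specimen mount up to the line in its transit tube and cap it

## Robot

A 6-joint arm with a two-finger parallel gripper is mounted at the origin on the work surface. World frame = base frame: x ahead of the robot, y to its left, z up, the work surface at z = 0. Lengths are in m, angles in rad, forces in N, time in s.
With the tool pointing down it reaches from about 0.35 to 0.775 m from the base axis. Payload 7.3 kg.
Tool frame: the origin (TCP) lies at the very end of the fingers, on their centre line; the grasp point (between the pads) lies 19 mm behind it (robot.tcp_to_grasp is the distance from the TCP to the grasp point, in m); z points along the fingers, y is the direction in which the jaws open and shut (so a half turn about z gives the same grasp; the last joint's range is limited). The gripper opens to 92 mm and grips with 3 to 60 N. Pads are 19 mm wide; open, the fingers measure 130 mm over their backs; the gripper's body (75 mm by 190 mm) begins 47 mm behind the grasp point.
Start: joints at [1.151, 0.342, 1.524, -0, 1.275, -0.146], TCP at [0.142, 0.505, 0.201] pointing down, gripper open.
Joint ranges: [-2.53, 2.53], [-0.77, 2.02], [0.04, 2.7], [-1, 4.14], [0.28, 2.66], [-3.11, 3.11]. Speed limits (rad/s): [2.57, 2.57, 3.14, 3.14, 3.14, 3.14].

## Interface

Orientations are given as [roll, pitch, yaw] about the fixed x, y, z axes, in that order (R = Rz(yaw) Ry(pitch) Rx(roll)).
In Python, from cell import robot gives the robot as it stands.
- The arm moves only by the tool arm_command, never from a script. Its argument "motion" is a list that holds one entry, the list of rows, each a list of 7 numbers: the turn, a rotation vector about the tool's x, y, z in units of 90 degrees (1.0 is 90 degrees), then the shift along the tool's x, y, z in units of 30 cm (1.0 is 30 cm), then the opening, from -1 (shut) to 1 (fully open). In form: [[[wx, wy, wz, tx, ty, tz, grip], ...]]. A call has 1 to 8 rows; each row is the pose to reach, as a shift and turn from the pose commanded when the call began, along the tool's axes at that moment; what a row does not reach only later rows make up. A row lasts 1/10 s, in which the tool goes at most 50 mm and 8.59 degrees, less where a joint would pass 70% of its speed; a pose out of reach is approached as far as the arm can. A call with a number of a shift or a turn outside -1 to 1 is refused whole. A call with a gripper value outside its range is refused whole. The fingers move at their own pace and stop on an object; "grip_force" is the grip in N (left out, the last holds). Time passes only in rows, so rows that repeat a pose let the fingers close. It gives the time, the measured TCP pose, the force and the opening at its end, in the units of the state.
- robot.observe(): the state, without advancing time (a new reading comes with each control period).
- robot.read_camera(name): name is "scene" or "top" or "wrist"; returns a dict with "image" (400x640x3 uint8, red, green, blue), "z_map" (400x640 float32, m along the optical axis (not along the pixel's ray), 0 where there is no reading), "fov_y" (degrees; the focal length in pixels is half the picture's height over the tangent of half this angle, whatever the lens; pixels are square), "cx", "cy" (the principal point, pixels), "cam_to_world" (4x4, takes a point from camera to world coordinates). Camera axes: x right, y down, z forward; pixel columns grow to the right and rows downward; lengths in m; the calibration is good to about 2 mm. A picture is of the moment at which its call begins.
- robot.hand_in(): hands the job in, once; it reports no verdict.
The state is a dict: "time": time; "qpos": joint angles; "qvel": joint speeds; "joint_efforts": joint torques, N m; "tool_pos": TCP position; "tool_rot": TCP orientation; "contact_force": force on the tool from outside, world axes, zero at the start; "torque": the same for the moment, N m; "opening": finger opening in m.
Only numpy, scipy, OpenCV 4.12 (cv2) and the standard library are available. Lean on these libraries where they do the work, as an engineer would, in place of code of your own. Each camera call takes 0.05 s, during which the arm holds its last target.

## Task

Pack the black specimen mount into the clear slotted transit tube for dispatch, polished face up: one spacer is already in the tube, so add on top of it the one spacer from the mat that will bring the mount's face level with the red line. Lower the mount in on top of the spacers without dropping it, then put the orange cap on so that its flange sits down flat on the rim all round. Leave the two spare spacers, the caliper, the reference block, the marker and the wash bottle where they are.

Things in the scene. Friction and masses are not known exactly. Their poses are not given: they have to be found in the camera images.
- tube_floor (a point): Clear plastic transit tube, bore 56 mm, fixed to the desk on a round dark steel foot 130 mm wide, 6 mm thick. Point: on the axis, on the inner floor, 6 mm above the desk (level with the mat's top); z up. Two opposite slots 35 mm wide, open from floor to rim, face the point's +y and -y: fingers can lower a disc down through them. Walls, 4 mm thick, stand towards +x and -x.
- tube_line (a point): Point on the tube's axis at the height of the red line that runs round its walls, 55 mm above the inner floor; same axes as the floor point.
- tube_rim (a point): Point on the tube's axis at the height of its flat rim, 63 mm above the inner floor. The mouth flares from the 56 mm bore, 6 mm below the rim, to 63 mm at the rim; the rim is 70 mm across outside. Same axes as the floor point.
- spacer10_center (a point): Spacer: a yellow plastic disc, 50 mm in diameter, 10 mm thick (colour tells the thickness: yellow 10, blue 15, green 20; there are two blue ones). The point is its centre, half-way up; z is its upright axis. One of the four spacers starts on the tube's floor, the others on the grey mat.
- spacer15a_center (a point): Spacer: a blue plastic disc, 50 mm in diameter, 15 mm thick (colour tells the thickness: yellow 10, blue 15, green 20; there are two blue ones). The point is its centre, half-way up; z is its upright axis. One of the four spacers starts on the tube's floor, the others on the grey mat.
- spacer15b_center (a point): Spacer: a blue plastic disc, 50 mm in diameter, 15 mm thick (colour tells the thickness: yellow 10, blue 15, green 20; there are two blue ones). The point is its centre, half-way up; z is its upright axis. One of the four spacers starts on the tube's floor, the others on the grey mat.
- spacer20_center (a point): Spacer: a green plastic disc, 50 mm in diameter, 20 mm thick (colour tells the thickness: yellow 10, blue 15, green 20; there are two blue ones). The point is its centre, half-way up; z is its upright axis. One of the four spacers starts on the tube's floor, the others on the grey mat.
- specimen_center (a point): Specimen mount: a black resin disc, 50 mm in diameter, 25 mm thick, about 85 g, with a polished steel piece 24 by 16 mm in its upper face. The point is its centre, half-way up; z points to the polished face. It starts on the grey rubber mat, face up. The mat is 6 mm thick and lies on the desk.
- cap_grip (a point): Cap of the tube, about 50 g, standing on the desk: orange flange 74 mm wide, 6 mm thick; below it a grey spigot 51 mm wide, 6.5 mm deep, that enters the mouth; above it an orange knob 22 mm wide, 18 mm tall to hold it by. Point: on the axis half-way up the knob, 9 mm below the top, 15 mm above the flange's underside (which rests on the rim), 21.5 mm above the spigot's end.
- bottle_center (a point): Bystander: white wash bottle with a red cap, 60 mm in diameter, 170 mm tall; the point is on its axis 65 mm up.
- block_center (a point): Bystander: round steel reference block, 50 mm in diameter, 10 mm thick; the point is its centre.
- caliper_center (a point): Bystander: digital caliper, 235 mm long, lying flat; the point is at the middle of its beam, y along the beam.
- marker_center (a point): Bystander: blue marker pen with a white cap, 130 mm long, lying flat; the point is its centre, x along it.
There are look-alikes about, which are no part of the job. What is shaped like the part that bears specimen_center but turquoise is not meant. Of the things like the part that bears spacer10_center, leave any that is turquoise; of the rest the larger one is meant.

How it is judged:
On the way, in this order (a step that is already met when the one before it is completed fails the run):
1. the right second spacer lies in the tube: the two together make 30 mm, let go (((z of spacer10_center in the frame of tube_floor between 0.023 and 0.027 m and horizontal distance between spacer10_center and tube_floor below 0.005 m and linear speed of spacer10 below 0.01 m/s and contact force between the fingers and spacer10 below 0.05 N) or (z of spacer15a_center in the frame of tube_floor between 0.0205 and 0.0245 m and horizontal distance between spacer15a_center and tube_floor below 0.005 m and linear speed of spacer15a below 0.01 m/s and contact force between the fingers and spacer15a below 0.05 N) or (z of spacer15b_center in the frame of tube_floor between 0.0205 and 0.0245 m and horizontal distance between spacer15b_center and tube_floor below 0.005 m and linear speed of spacer15b below 0.01 m/s and contact force between the fingers and spacer15b below 0.05 N) or (z of spacer20_center in the frame of tube_floor between 0.018 and 0.022 m and horizontal distance between spacer20_center and tube_floor below 0.005 m and linear speed of spacer20 below 0.01 m/s and contact force between the fingers and spacer20 below 0.05 N))), for 0.2 s.
2. the mount lies on the spacers in the tube, upright, polished face within 2 mm of the red line, let go (horizontal distance between specimen_center and tube_floor below 0.005 m and z of specimen_center in the frame of tube_floor between 0.0405 and 0.0445 m and angle between specimen_center's own z axis and vertical below 0.08 rad and linear speed of specimen below 0.01 m/s and contact force between the fingers and specimen below 0.05 N), for 0.2 s.
At the end, for the whole second after the job is handed in: Mount in the tube at rest, face up (0.08 rad), within 5 mm of the axis, its face within 2 mm of the red line; cap at rest, centred within 5 mm, level (0.05 rad), flange down on the rim within 1.5 mm; every spacer in the tube or within 30 mm of its start (horizontal distance between each of specimen_center, cap_grip and tube_floor below 0.005 m and z of specimen_center in the frame of tube_floor between 0.0405 and 0.0445 m and angle between specimen_center's own z axis and vertical below 0.08 rad and linear speed of each of specimen, cap below 0.01 m/s and z of cap_grip in the frame of tube_floor between 0.0765 and 0.0795 m and angle between cap_grip's own z axis and vertical below 0.05 rad and (horizontal distance between spacer10_center and tube_floor below 0.005 m or distance of spacer10_center from where it was at the start of the episode below 0.03 m) and (horizontal distance between spacer15a_center and tube_floor below 0.005 m or distance of spacer15a_center from where it was at the start of the episode below 0.03 m) and (horizontal distance between spacer15b_center and tube_floor below 0.005 m or distance of spacer15b_center from where it was at the start of the episode below 0.03 m) and (horizontal distance between spacer20_center and tube_floor below 0.005 m or distance of spacer20_center from where it was at the start of the episode below 0.03 m)); the robot touches nothing.
It fails at once if the mount is dropped into the tube (it moves faster than 0.5 m/s between the walls) (horizontal distance between specimen_center and tube_floor below 0.01 m and z of specimen_center in the frame of tube_floor below 0.07 m and linear speed of specimen above 0.5 m/s).
It fails at once if the wash bottle, reference block, caliper or marker is moved by more than 30 mm (distance of any of bottle_center, block_center, caliper_center, marker_center from where it was at the start of the episode above 0.03 m).
It also fails if it takes over 72 s, if anything falls off the work surface, if the arm or the gripper's body presses on something with over 40 N, if the wrist force passes 120 N, or if a joint passes its speed limit or range.

## Working session

There is one attempt and no reset: what is moved stays moved. The work goes in short steps, Python scripts to look and compute and a tool call to move; the robot and the scene stay as the last step left them, time stands still between calls to the robot, and variables do not carry over. Pictures are saved under pics/ and viewed, and the job is handed in when it is done.

Besides the shell and the picture viewer there is one more tool, called after "Call:" as name([rows], argument=value, ...), one row to a line, values as JSON. arm_command: Moves the arm, as the interface text tells. Its arguments: {"type":"object","properties":{"motion":{"type":"array"},"grip_force":{"type":"number"}},"required":["motion"]}

```bash
mkdir -p pics; ls
cat > h.py <<'E'
from cell import robot
import numpy as np, cv2
def snap(n,f):
    c=robot.read_camera(n); cv2.imwrite('pics/'+f,c['image'][:,:,::-1]); np.savez('pics/'+f+'.npz',**c); return c
def load(f):
    return dict(np.load('pics/'+f+'.npz'))
def ray(c,u,v):
    f=200/np.tan(np.radians(float(c['fov_y']))/2); d=np.array([(u-c['cx'])/f,(v-c['cy'])/f,1.]); T=c['cam_to_world']; return T[:3,3],T[:3,:3]@d
def onz(c,u,v,z):
    o,d=ray(c,u,v); return o+d*(z-o[2])/d[2]
def proj(c,p):
    f=200/np.tan(np.radians(float(c['fov_y']))/2); T=c['cam_to_world']; q=T[:3,:3].T@(np.array(p)-T[:3,3]); return f*q[0]/q[2]+c['cx'],f*q[1]/q[2]+c['cy']
E
python3 - <<'E'
from h import *
print(robot.observe())
for n in ['scene','top','wrist']:
    c=snap(n,n+'0.png'); print(n,c['fov_y'],c['cx'],c['cy'],c['cam_to_world'].round(3).tolist())
E
```

```text
pics
{'time': 0.0, 'qpos': array([ 1.15099470e+00,  3.42728906e-01,  1.52500828e+00, -4.27539219e-05,
        1.27537741e+00, -1.46019799e-01]), 'qvel': array([-0.00049492, -0.00067009, -0.00072798, -0.00369666,  0.00100395,
       -0.00107915]), 'joint_efforts': array([-3.27432990e-04, -4.31254399e+01, -2.44220710e+01,  7.16917310e-02,
        5.59974660e-02, -1.02032270e-04]), 'tool_pos': array([0.14176872, 0.50504248, 0.20064482]), 'tool_rot': array([-3.14008095e+00, -1.80997928e-04,  2.86782317e+00]), 'contact_force': array([ 0.1738976 ,  0.22614419, -0.73147516]), 'torque': array([-0.01834645,  0.00640001,  0.04679011]), 'opening': 0.09198046745542257}
scene 52.34378620337162 316.17572919540277 202.52972521721497 [[0.654, 0.514, -0.554, 1.13], [0.756, -0.45, 0.475, -0.596], [-0.005, -0.73, -0.684, 0.78], [0.0, 0.0, 0.0, 1.0]]
top 55.626016288239384 317.87076257998467 200.92531414309826 [[0.025, -0.999, 0.045, 0.501], [-0.999, -0.026, -0.022, -0.072], [0.023, -0.045, -0.999, 1.09], [0.0, 0.0, 0.0, 1.0]]
wrist 62.09273550875695 323.51396339683697 200.59439619213714 [[0.27, 0.93, 0.248, 0.075], [0.963, -0.261, -0.071, 0.524], [-0.001, 0.257, -0.966, 0.385], [0.0, 0.0, 0.0, 1.0]]
```

View pics/scene0.png

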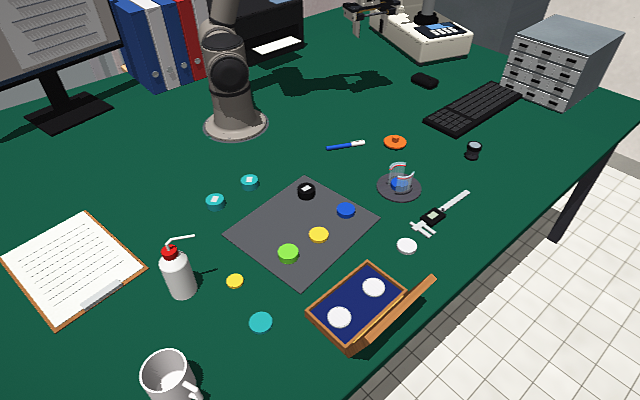

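View pics/top0.png

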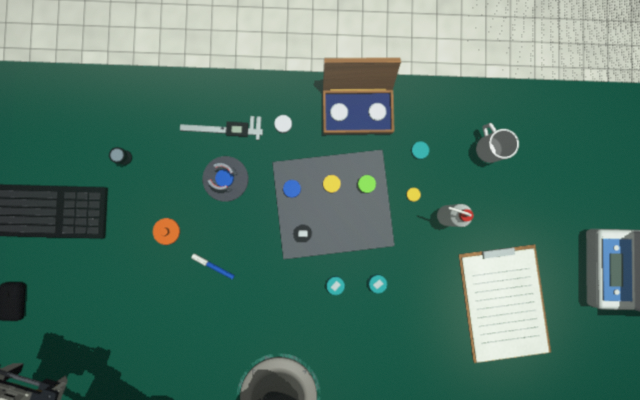

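View pics/wrist0.png

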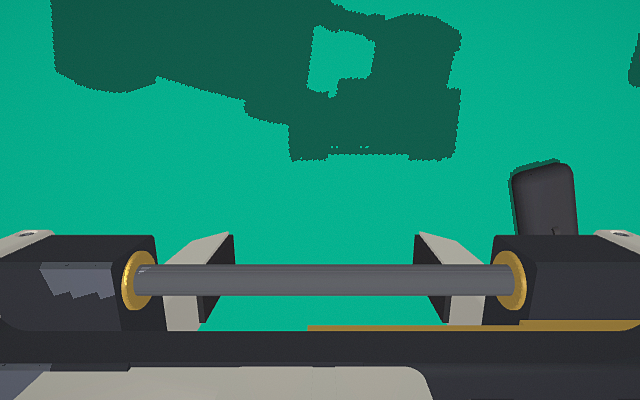

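The blue spacer on the mat is the candidate, because the spacer in the tube looks blue. I'll measure and enlarge to confirm.

Run:
```python
from h import *
t=load('top0.png');s=load('scene0.png')
a=cv2.resize(t['image'][130:270,140:400],None,fx=3,fy=3,interpolation=cv2.INTER_CUBIC)
cv2.imwrite('pics/c1.png',a[:,:,::-1])
b=cv2.resize(s['image'][120:240,290:460],None,fx=4.5,fy=4.5,interpolation=cv2.INTER_CUBIC)
cv2.imwrite('pics/c2.png',b[:,:,::-1])
hsv=cv2.cvtColor(t['image'],cv2.COLOR_RGB2HSV)
def blobs(m,name,z,amin=60):
    n,l,st,ce=cv2.connectedComponentsWithStats(m.astype(np.uint8))
    for i in range(1,n):
        if st[i,4]>=amin: print(name,ce[i].round(1),st[i],onz(t,*ce[i],z).round(4))
H,S,V=hsv[...,0],hsv[...,1],hsv[...,2]
blobs((H>105)&(H<125)&(S>150)&(V>100),'blue',.021)
blobs((H>20)&(H<32)&(S>150)&(V>100),'yellow',.016)
blobs((H>40)&(H<60)&(S>150)&(V>150),'green',.026)
blobs((H>3)&(H<18)&(S>200)&(V>150),'orange',.0125)
m=(V<60)&(S<100); m[:, :270]=0;m[:,330:]=0;m[:220]=0;m[250:]=0
blobs(m,'black',.031)
```

```text
blue [223.6 177.8] [215 170  18  16 224] [0.6075 0.1713 0.021 ]
blue [291.4 188.3] [283 180  17  17 228] [ 0.5831 -0.0199  0.021 ]
blue [220.  270.1] [207 262  27  17 121] [0.3495 0.1719 0.021 ]
yellow [331.2 183.4] [323 176  17  16 212] [ 0.6005 -0.1323  0.016 ]
yellow [413.  194.1] [407 188  13  13 139] [ 0.5764 -0.3668  0.016 ]
```

View pics/c1.png

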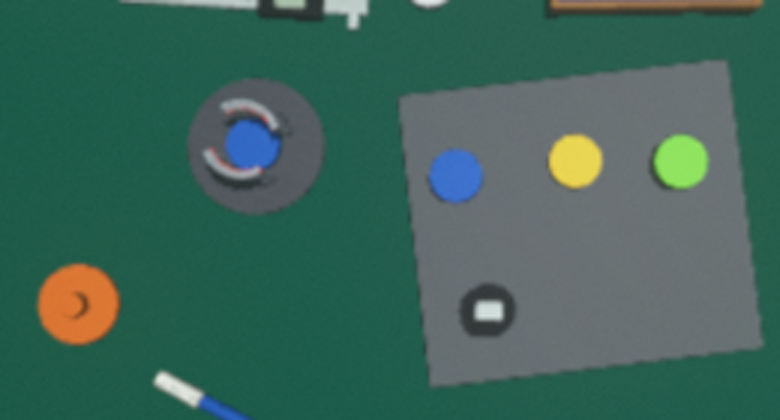

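View pics/c2.png

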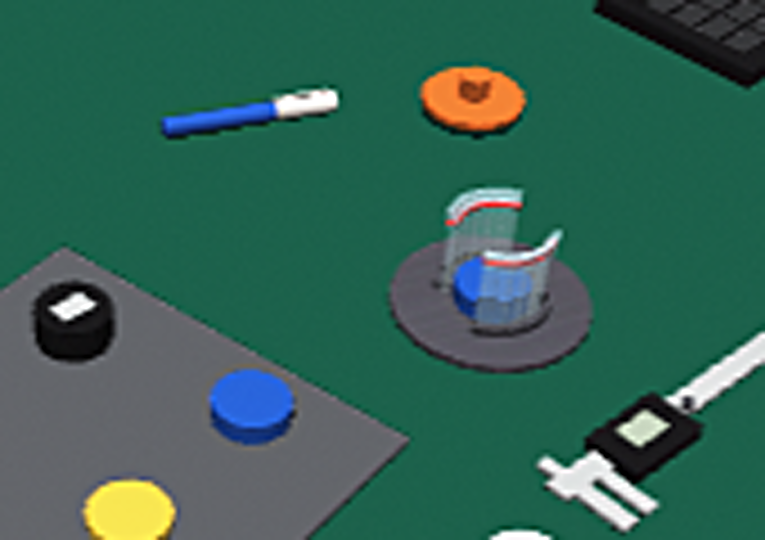

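The enlarged crops show the following:
- **Blue spacers:** one is in the tube (top 223,178) and one is on the mat (291,188). The pair makes 15+15=30, so the mat one is the spacer to add.
- **Mount:** the black disc at (303,233). The turquoise ones at (335,286) and (378,284) are look-alikes.
- **Cap:** at (166,231).
- **Tube slots:** they run along an axis of about (0.38, 0.92) in world xy.

Next I'll compute the move to a wrist viewpoint.

```bash
cat >> h.py <<'E'
from scipy.spatial.transform import Rotation as R
def rel(p,yaw,ob=None):
    ob=ob or robot.observe()
    R0=R.from_euler('xyz',ob['tool_rot']); R1=R.from_euler('xyz',[np.pi,0,yaw])
    w=(R0.inv()*R1).as_rotvec()/(np.pi/2); t=R0.inv().apply(np.array(p)-ob['tool_pos'])/.3
    return np.r_[w,t].round(4)
E
python3 - <<'E'
from h import *
w=load('wrist0.png'); ob=robot.observe()
T0=np.eye(4);T0[:3,:3]=R.from_euler('xyz',ob['tool_rot']).as_matrix();T0[:3,3]=ob['tool_pos']
X=np.linalg.inv(T0)@w['cam_to_world'];np.save('X.npy',X);print(X.round(3))
for P in ([.70,.06,.2],[.70,.1,.15]):
    T1=np.eye(4);T1[:3,:3]=R.from_euler('xyz',[np.pi,0,2.749]).as_matrix();T1[:3,3]=P
    c=dict(w);c['cam_to_world']=T1@X
    for q in ([.607,.171,.06],[.583,-.02,.021],[.46,-.05,.031],[.47,.33,.03],P): print(P,q,np.round(proj(c,q)))
    print(rel(P,2.749))
t=load('top0.png');s=load('scene0.png')
def tri(a,b):
    o1,d1=ray(t,*a);o2,d2=ray(s,*b)
    A=np.c_[d1,-d2];k=np.linalg.lstsq(A,o2-o1,rcond=None)[0]
    return (o1+d1*k[0]).round(4),(o2+d2*k[1]).round(4)
print('blue',tri((291.4,188.3),(346,209)))
print('cap',onz(t,166,231,.0125))
print('mount',onz(t,303,233,.031))
E
```

```text
[[ 0.    -0.966 -0.258  0.07 ]
 [ 1.     0.     0.     0.   ]
 [-0.    -0.258  0.966 -0.184]
 [ 0.     0.     0.     1.   ]]
[0.7, 0.06, 0.2] [0.607, 0.171, 0.06] [398.  45.]
[0.7, 0.06, 0.2] [0.583, -0.02, 0.021] [210. 105.]
[0.7, 0.06, 0.2] [0.46, -0.05, 0.031] [118.  -9.]
[0.7, 0.06, 0.2] [0.47, 0.33, 0.03] [ 516. -191.]
[0.7, 0.06, 0.2] [0.7, 0.06, 0.2] [323. 235.]
[-8.0000e-04 -1.0000e-04  7.5600e-02 -2.1925e+00 -9.2550e-01  3.4000e-03]
[0.7, 0.1, 0.15] [0.607, 0.171, 0.06] [363.  54.]
[0.7, 0.1, 0.15] [0.583, -0.02, 0.021] [153. 121.]
[0.7, 0.1, 0.15] [0.46, -0.05, 0.031] [38. -9.]
[0.7, 0.1, 0.15] [0.47, 0.33, 0.03] [ 500. -226.]
[0.7, 0.1, 0.15] [0.7, 0.1, 0.15] [323. 235.]
[-8.0000e-04 -1.0000e-04  7.5600e-02 -2.1565e+00 -7.9690e-01  1.6990e-01]
blue (array([ 0.5835, -0.0197,  0.0155]), array([ 0.5827, -0.0207,  0.0154]))
cap [0.45392765 0.32855427 0.0125    ]
mount [ 0.45850712 -0.05627735  0.031     ]
```

Call:
arm_command([
  [[0, 0, 0.076, -1, -0.42, 0, 1], [0, 0, 0.076, -1, -0.42, 0, 1], [0, 0, 0.076, -1, -0.42, 0, 1], [0, 0, 0.076, -1, -0.42, 0, 1], [0, 0, 0.076, -1, -0.42, 0, 1], [0, 0, 0.076, -1, -0.42, 0, 1], [0, 0, 0.076, -1, -0.42, 0, 1], [0, 0, 0.076, -1, -0.42, 0, 1]],
])

```text
time: 0.95
tool_pos: [0.3991, 0.3008, 0.2009]
tool_rot: [-3.141, 0.0, 2.744]
contact_force: [-0.1, -1.0, 0.8]
opening: 0.0914
```

```bash
python3 -c "
from h import *
print(robot.observe()['tool_pos'],rel([.66,.06,.2],2.749))"
```

```text
[0.39905553 0.30080881 0.20093659] [-3.0000e-04  3.0000e-04 -3.3000e-03 -1.1128e+00 -4.0310e-01  3.9000e-03]
```

Call:
arm_command([
  [[0, 0, 0, -1, -0.4, 0, 1], [0, 0, 0, -1, -0.4, 0, 1], [0, 0, 0, -1, -0.4, 0, 1], [0, 0, 0, -1, -0.4, 0, 1], [0, 0, 0, -1, -0.4, 0, 1], [0, 0, 0, -1, -0.4, 0, 1], [0, 0, 0, -1, -0.4, 0, 1], [0, 0, 0, -1, -0.4, 0, 1]],
])

```text
time: 1.75
tool_pos: [0.6291, 0.0755, 0.2]
tool_rot: [-3.141, -0.001, 2.746]
contact_force: [-0.8, 0.8, -1.0]
opening: 0.0921
```

```bash
python3 -c "
from h import *
print(robot.observe()['tool_pos'],rel([.66,.06,.2],2.749))
snap('wrist','w1.png')"
```

```text
[0.62905328 0.07554014 0.20002858] [-0.0004 -0.0005 -0.0022 -0.1152 -0.008   0.    ]
```

View pics/w1.png

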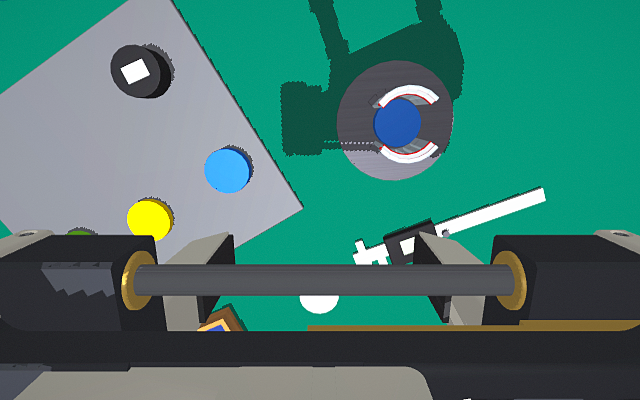

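The wrist view shows the mount at (138,70), the blue mat spacer at (228,170) and the tube at (397,120). The slots open left and right in the image, close to the jaw direction.

Run:
```python
from h import *
c=load('w1.png');im=c['image'];hsv=cv2.cvtColor(im,cv2.COLOR_RGB2HSV);H,S,V=[hsv[...,i].astype(int) for i in range(3)]
def fit(m,box,z,name):
    mm=np.zeros_like(m,np.uint8);x0,y0,x1,y1=box;mm[y0:y1,x0:x1]=m[y0:y1,x0:x1]
    cs,_=cv2.findContours(mm,cv2.RETR_EXTERNAL,cv2.CHAIN_APPROX_NONE);k=max(cs,key=cv2.contourArea)[:,0]
    P=np.array([onz(c,u,v,z)[:2] for u,v in cv2.convexHull(k)[:,0]]);
    A=np.c_[2*P,np.ones(len(P))];b=(P**2).sum(1);s=np.linalg.lstsq(A,b,rcond=None)[0]
    print(name,s[:2].round(4),'r',np.sqrt(s[2]+s[0]**2+s[1]**2).round(4),cv2.boundingRect(k))
    return s[:2]
print(hsv[170,228],hsv[120,397],hsv[70,160],hsv[60,120],hsv[90,145],hsv[170,390],hsv[90,405])
fit((H>100)&(H<120)&(S>120)&(V>215),(190,130,270,210),.021,'blue')
fit((V<75),(100,35,162,104),.031,'mount')
m=((S<60)&(V>60)&(V<165)) ; 
fit(m|((S<60)),(330,50,460,190),.006,'foot')
mw=((V>215)&(S<40)).astype(np.uint8); mw[:75]=0;mw[165:]=0;mw[:,:365]=0;mw[:,445:]=0
n,l,st,ce=cv2.connectedComponentsWithStats(mw)
allp=[]
for i in range(1,n):
    if st[i,4]>40:
        ys,xs=np.where(l==i); P=np.array([onz(c,u,v,.069)[:2] for u,v in zip(xs,ys)]); print('arc',st[i],P.mean(0).round(4)); allp.append(P)
A=np.vstack(allp)
B=np.c_[2*A,np.ones(len(A))];s=np.linalg.lstsq(B,(A**2).sum(1),rcond=None)[0];print('rim',s[:2],np.sqrt(s[2]+s[0]**2+s[1]**2))
d=allp[0].mean(0)-allp[1].mean(0);print('wall dir deg',np.degrees(np.arctan2(d[1],d[0])))
v=cv2.resize(im[50:200,330:470],None,fx=4,fy=4);cv2.imwrite('pics/w1c.png',v[:,:,::-1])
for p in (.6053,.1685),:
    pass
```

```text
[102 188 255] [109 199 176] [128  33  31] [125  24  64] [114  18  69] [120  23 166] [135   4 250]
blue [ 0.581 -0.021] r 0.0246 (204, 149, 44, 44)
mount [ 0.4582 -0.0526] r 0.027 (111, 45, 51, 53)
foot [0.6049 0.1707] r 0.0645 (336, 60, 118, 120)
arc [379  85  60  22 500] [0.5792 0.1802]
arc [381 142  57  21 467] [0.6313 0.162 ]
rim [0.60496247 0.17028613] 0.031681259397863544
wall dir deg 160.76400615153167
```

View pics/w1c.png

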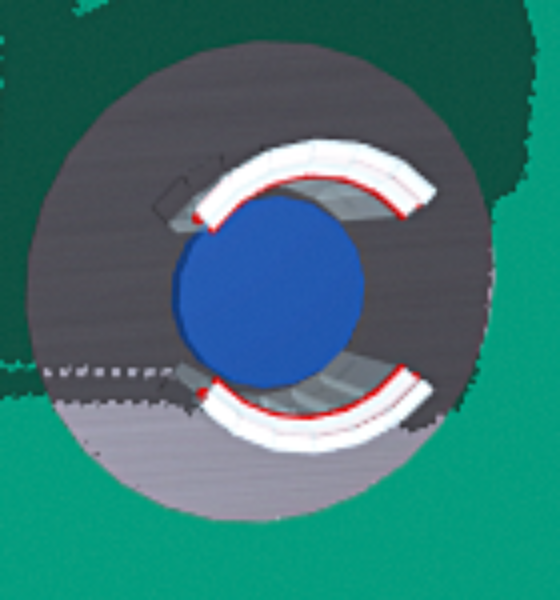

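```bash
python3 -c "
from h import *
print(rel([.582,-.0205,.09],2.81))"
```

```text
[-1.000e-04 -1.100e-03 -4.010e-02  1.510e-02 -3.592e-01  3.677e-01]
```

Call:
arm_command([
  [[0, 0, -0.04, 0.015, -0.359, 0.2, 0.6], [0, 0, -0.04, 0.015, -0.359, 0.3, 0.6], [0, 0, -0.04, 0.015, -0.359, 0.367, 0.6], [0, 0, -0.04, 0.015, -0.359, 0.367, 0.6], [0, 0, -0.04, 0.015, -0.359, 0.367, 0.6], [0, 0, -0.04, 0.015, -0.359, 0.367, 0.6]],
])

```text
time: 2.4
tool_pos: [0.5838, -0.0189, 0.0931]
tool_rot: [3.14, 0.003, 2.813]
contact_force: [0.8, -0.2, 0.8]
opening: 0.0733
```

```bash
python3 -c "
from h import *
print(rel([.582,-.0205,.0085],2.81))
snap('wrist','w2.png')"
```

```text
[ 0.0008  0.002   0.0017  0.0049 -0.0074  0.2821]
```

View pics/w2.png

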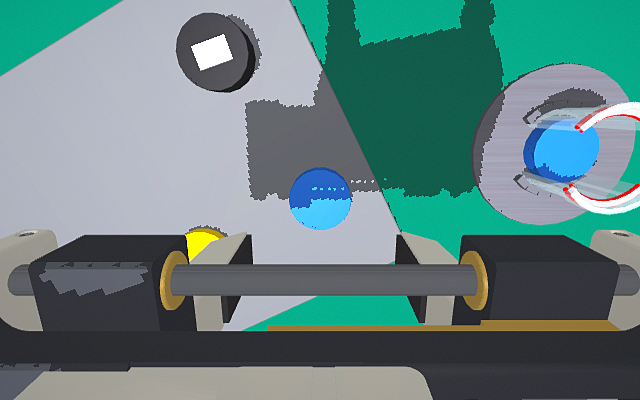

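The blue spacer is at (320,199), centred between the jaws (the middle is about column 323). Descending.

Call:
arm_command([
  [[0, 0.002, 0.002, 0.005, -0.007, 0.12, 0.6], [0, 0.002, 0.002, 0.005, -0.007, 0.2, 0.6], [0, 0.002, 0.002, 0.005, -0.007, 0.25, 0.6], [0, 0.002, 0.002, 0.005, -0.007, 0.275, 0.6], [0, 0.002, 0.002, 0.005, -0.007, 0.282, 0.6], [0, 0.002, 0.002, 0.005, -0.007, 0.282, 0.6], [0, 0.002, 0.002, 0.005, -0.007, 0.282, 0.6]],
])

```text
time: 3.15
tool_pos: [0.5813, -0.0219, 0.0078]
tool_rot: [3.141, -0.001, 2.808]
contact_force: [-0.1, -0.1, 0.6]
opening: 0.0735
```

Call:
arm_command([
  [[0, 0, 0, 0, 0, 0, -0.2], [0, 0, 0, 0, 0, 0, -0.2], [0, 0, 0, 0, 0, 0, -0.2], [0, 0, 0, 0, 0, 0, -0.2], [0, 0, 0, 0, 0, 0, -0.2], [0, 0, 0, 0, 0, 0, -0.2]],
], grip_force=15)

```text
time: 3.75
tool_pos: [0.5803, -0.022, 0.0066]
tool_rot: [3.142, -0.003, 2.808]
contact_force: [-0.1, 0.5, -0.3]
opening: 0.0371
```

```bash
python3 -c "
from h import *
snap('wrist','w3.png');c=snap('scene','s3.png');b=cv2.resize(c['image'][150:270,270:440],None,fx=4.5,fy=4.5);cv2.imwrite('pics/s3c.png',b[:,:,::-1])"
```

```text
(no output)
```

View pics/w3.png

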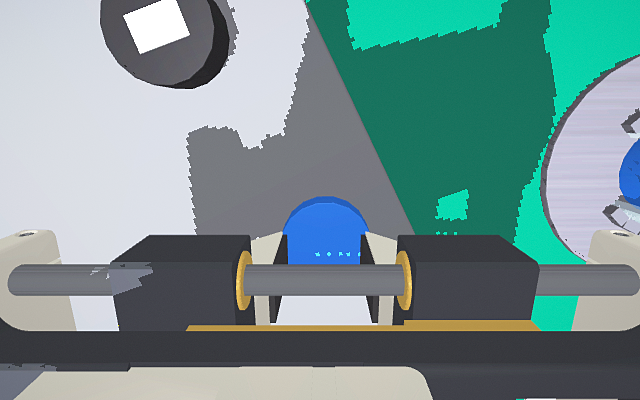

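View pics/s3c.png

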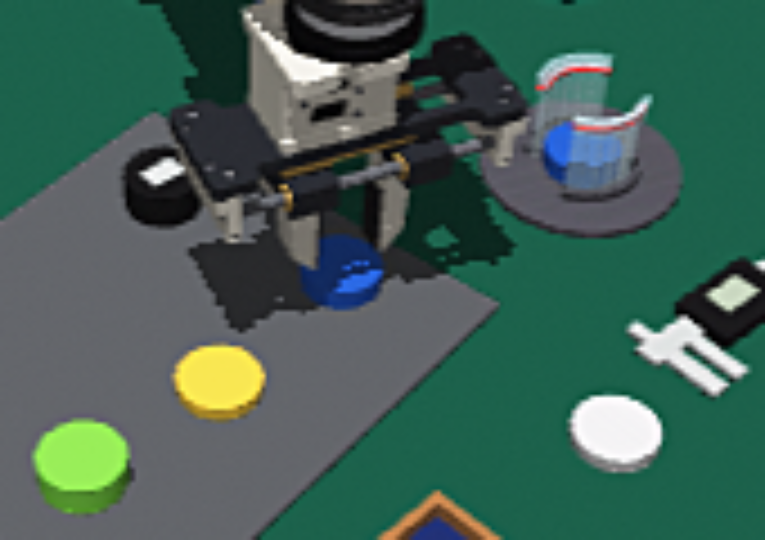

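```bash
python3 -c "
from h import *
c=load('w3.png');b=cv2.resize(c['image'][180:340,220:430],None,fx=3.7,fy=3.7);cv2.imwrite('pics/w3c.png',b[:,:,::-1])
ob=robot.observe();print(ob['tool_pos'],ob['opening'],ob['contact_force'])
p=ob['tool_pos']
im=c['image'].astype(int);m=(im[...,2]>im[...,0]+80)&(im[...,2]>im[...,1]+40);m[:180]=0;m[300:]=0;m[:,:250]=0;m[:,400:]=0
ys,xs=np.where(m);print(xs.min(),xs.max(),ys.min(),ys.max())
y=c['T'] if 'T' in c else 0
print(c['cam_to_world'][:3,3])
for r in (200,205,215,225,235): 
  q=np.where(m[r])[0]; print(r,q.min(),q.max(), onz(c,q.min(),r,.021).round(4),onz(c,q.max(),r,.021).round(4))
print('tcp',proj(c,p),'disc if at tcp',proj(c,[p[0],p[1],.021]))
d=np.array([np.cos(2.808),np.sin(2.808),0])*.025
print('its edge',proj(c,np.array([p[0],p[1],.021])+d))
"
```

```text
[ 0.58031442 -0.0219953   0.00657978] 0.03675132957511784 [-1.16561009  0.05625506  0.06254851]
283 368 196 263
[0.51474006 0.00079323 0.19078822]
200 307 345 [ 0.5538 -0.0219  0.021 ] [ 0.5604 -0.0029  0.021 ]
205 299 352 [ 0.555  -0.0269  0.021 ] [ 5.642e-01 -3.000e-04  2.100e-02]
215 290 361 [ 0.5586 -0.0333  0.021 ] [0.5711 0.0026 0.021 ]
225 285 366 [ 0.563  -0.0378  0.021 ] [0.5773 0.0034 0.021 ]
235 287 360 [ 0.5687 -0.0388  0.021 ] [ 0.5817 -0.0014  0.021 ]
tcp (np.float64(323.2898504150943), np.float64(234.97281198578773)) disc if at tcp (np.float64(323.28073959710804), np.float64(244.31270857342355))
its edge (np.float64(323.2825323188448), np.float64(200.1275643012342))
```

View pics/w3c.png

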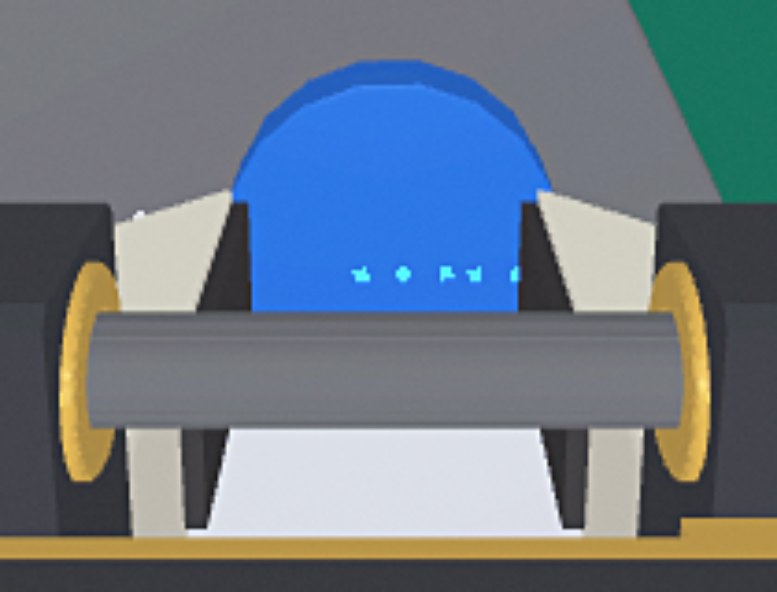

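```bash
python3 -c "
from h import *
c=load('w3.png');z=c['z_map']
T=c['cam_to_world']
def P(u,v):
  o,d=ray(c,u,v); return (o+d*z[v,u]).round(4)
for u,v in [(323,215),(323,240),(300,250),(323,190),(270,240),(281,250),(281,242),(375,242),(366,242),(365,250),(320,305),(560,180),(150,30)]: print(u,v,c['image'][v,u],z[v,u].round(4),P(u,v))
s=load('s3.png');p=robot.observe()['tool_pos'];print(proj(s,p),'crop',(np.array(proj(s,p))-[270,150])*4.5)
"
```

```text
323 215 [ 47 122 232] 0.1765 [ 0.5641 -0.0165  0.0221]
323 240 [ 45 120 231] 0.1808 [ 0.5778 -0.0213  0.0214]
300 250 [ 45 121 231] 0.183 [ 0.5794 -0.0353  0.0207]
323 190 [121 121 128] 0.1889 [ 0.5546 -0.0133  0.0066]
270 240 [208 207 194] 0.1567 [ 0.5612 -0.0419  0.044 ]
281 250 [50 49 52] 0.1496 [ 0.5648 -0.0368  0.0517]
281 242 [44 42 45] 0.1577 [ 0.564  -0.0376  0.0433]
375 242 [210 208 196] 0.1541 [0.5772 0.0045 0.0467]
366 242 [46 45 49] 0.1573 [5.771e-01 5.000e-04 4.370e-02]
365 250 [53 52 55] 0.149 [ 0.5769 -0.001   0.0523]
320 305 [219 222 231] 0.2088 [ 0.6242 -0.0394  0.0056]
560 180 [203 205 222] 0.1872 [0.5928 0.1149 0.0068]
150 30 [255 255 255] 0.1437 [ 0.4573 -0.0587  0.033 ]
(np.float64(344.9008446659767), np.float64(211.11868773903564)) crop [337.053801   275.03409483]
```

```bash
python3 -c "
from h import *
p=robot.observe()['tool_pos'];s=load('s3.png')
for z in (.0066,.021,.03,.045): print(z,(np.array(proj(s,[p[0],p[1],z]))-[270,150])*4.5)
c=load('w3.png');z=c['z_map']
for v in range(228,250,2):
  o,d=ray(c,278,v);o2,d2=ray(c,370,v); print(v,c['image'][v,278],(o+d*z[v,278]).round(4),c['image'][v,370],(o2+d2*z[v,370]).round(4))
b=cv2.resize(s['image'][175:225,320:375],None,fx=12,fy=12,interpolation=cv2.INTER_NEAREST);cv2.imwrite('pics/s3d.png',b[:,:,::-1])
"
```

```text
0.0066 [337.0552413  275.01014966]
0.021 [338.09040358 257.8005449 ]
0.03 [338.74687465 246.88669315]
0.045 [339.85761784 228.42055339]
228 [119 119 128] [ 0.5673 -0.0455  0.0073] [118 120 126] [0.5854 0.0053 0.0059]
230 [117 118 126] [ 0.5685 -0.0459  0.0073] [118 118 123] [0.5864 0.0049 0.0064]
232 [188 187 178] [ 0.5616 -0.0394  0.0342] [128 130 134] [0.5874 0.0046 0.0069]
234 [212 211 197] [ 0.5619 -0.0392  0.0366] [212 210 197] [0.5767 0.0036 0.0366]
236 [210 208 195] [ 0.5621 -0.039   0.0388] [210 209 196] [0.5764 0.0033 0.0399]
238 [211 209 196] [ 0.562  -0.0385  0.0422] [211 209 195] [0.5769 0.003  0.0409]
240 [212 212 197] [ 0.5624 -0.0384  0.0439] [211 209 195] [0.5765 0.0026 0.0442]
242 [212 210 195] [ 0.5624 -0.038   0.0468] [211 210 197] [0.5761 0.0023 0.0473]
244 [214 209 198] [ 0.5627 -0.0378  0.0487] [214 212 199] [0.5763 0.002  0.0492]
246 [176 172 162] [ 0.5638 -0.0383  0.0481] [211 210 196] [0.5764 0.0017 0.051 ]
248 [38 38 40] [ 0.5644 -0.0384  0.0491] [215 211 198] [0.5767 0.0014 0.0525]
```

View pics/s3d.png

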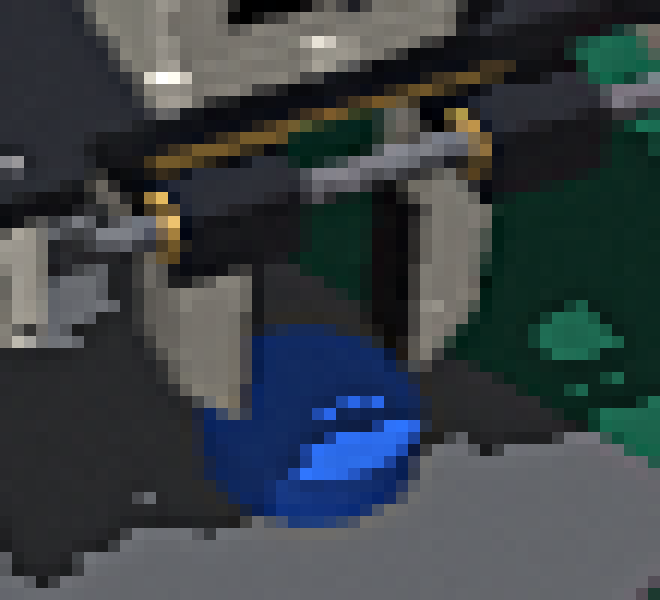

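```bash
python3 -c "
from h import *
X=np.load('X.npy')
for f,cols in (('wrist0.png',(200,225,232,425,445)),('w2.png',(235,245,249,400,410)),('w3.png',(275,281,283,366,372))):
  c=load(f);z=c['z_map'];F=200/np.tan(np.radians(float(c['fov_y']))/2)
  for u in cols:
    for v in range(215,330):
      im=c['image'][v,u].astype(int)
      q=X@np.array([(u-c['cx'])/F*z[v,u],(v-c['cy'])/F*z[v,u],z[v,u],1])
      if q[2]<.0 and z[v,u]>0 and q[2]>-.06 and abs(q[0])<.02: print(f,u,v,q[:3].round(4));break
"
```

```text
wrist0.png 200 239 [ 0.012  -0.0583 -0.0368]
wrist0.png 225 232 [ 0.0122 -0.0489 -0.028 ]
wrist0.png 232 234 [ 0.0104 -0.0461 -0.026 ]
wrist0.png 425 233 [ 0.0117  0.0507 -0.028 ]
wrist0.png 445 238 [ 0.0117  0.0584 -0.0347]
w2.png 235 234 [ 0.0116 -0.0437 -0.0291]
w2.png 245 232 [ 0.0119 -0.0392 -0.0271]
w2.png 249 234 [ 0.0104 -0.0375 -0.0259]
w2.png 400 234 [ 0.0105  0.0387 -0.0262]
w2.png 410 234 [ 0.0121  0.0426 -0.0305]
w3.png 275 220 [ 0.0096 -0.0279 -0.0009]
w3.png 281 216 [ 0.0118 -0.0245 -0.0001]
w3.png 283 216 [ 0.0118 -0.0233 -0.0001]
w3.png 366 216 [ 0.0118  0.0248 -0.0002]
w3.png 372 215 [ 0.0125  0.0282 -0.0005]
```

```bash
python3 -c "
from h import *
X=np.load('X.npy')
c=load('w3.png');z=c['z_map'];F=200/np.tan(np.radians(float(c['fov_y']))/2)
for u,v in [(200,238),(200,260),(200,300),(160,250),(160,240),(450,240),(450,300),(323,268),(323,280),(323,290),(323,328),(323,340),(323,380),(30,236),(30,250),(610,240),(270,300),(276,315),(264,310),(243,280)]:
  q=X@np.array([(u-c['cx'])/F*z[v,u],(v-c['cy'])/F*z[v,u],z[v,u],1]); print(u,v,c['image'][v,u],q[:3].round(4))
s=load('s3.png');z=s['z_map'];ob=robot.observe();R0=R.from_euler('xyz',ob['tool_rot'])
for u,v in [(340,207),(340,209),(355,203),(355,204),(336,205),(334,198),(332,212)]:
  o,d=ray(s,u,v);print(u,v,s['image'][v,u],(o+d*z[v,u]).round(4),R0.inv().apply(o+d*z[v,u]-ob['tool_pos']).round(4))
"
```

```text
200 238 [57 59 64] [ 0.0371 -0.0332 -0.0999]
200 260 [59 60 65] [ 0.0369 -0.0284 -0.1132]
200 300 [67 68 77] [ 0.0277 -0.0286 -0.1152]
160 250 [57 59 63] [ 7.000e-02  1.000e-04 -1.839e-01]
160 240 [55 56 61] [ 0.0373 -0.0431 -0.1018]
450 240 [57 58 64] [ 0.0371  0.0338 -0.1011]
450 300 [68 69 76] [ 0.028   0.0294 -0.1156]
323 268 [111 111 119] [ 0.031  -0.     -0.1053]
323 280 [121 123 128] [ 0.0292 -0.     -0.1083]
323 290 [118 121 126] [ 0.0265 -0.     -0.1086]
323 328 [184 149  73] [ 0.0234  0.     -0.1195]
323 340 [57 57 63] [ 0.0266  0.     -0.1277]
323 380 [203 200 189] [ 0.0257  0.     -0.1369]
30 236 [210 204 193] [ 0.0377 -0.0791 -0.0998]
30 250 [189 185 175] [ 0.0346 -0.0777 -0.1022]
610 240 [190 186 175] [ 0.0359  0.0792 -0.0981]
270 300 [62 60 63] [ 0.0016 -0.02   -0.0726]
276 315 [33 31 33] [-0.0065 -0.0184 -0.0702]
264 310 [191 186 175] [ 0.0033 -0.0206 -0.0819]
243 280 [146 133  98] [ 0.0289 -0.0202 -0.1079]
340 207 [48 49 63] [ 0.585  -0.0464  0.0408] [-0.0123 -0.0215 -0.0343]
340 209 [55 62 79] [ 0.5842 -0.0452  0.0322] [-0.0112 -0.0206 -0.0256]
355 203 [133 128 119] [ 0.5978 -0.0034  0.0377] [-0.0103  0.0233 -0.0311]
355 204 [123 119 111] [ 0.598  -0.0033  0.0341] [-0.0105  0.0235 -0.0275]
336 205 [119 116 109] [ 0.5818 -0.0581  0.0531] [-0.013  -0.0337 -0.0465]
334 198 [30 30 31] [ 0.5755 -0.0601  0.0746] [-0.0077 -0.0376 -0.068 ]
332 212 [41 41 43] [ 0.5584 -0.0494  0.0047] [ 0.0118 -0.033   0.0019]
```

The depth maps of both cameras put the real fingertips about 26 mm short of the reported TCP. The closed opening of 37 mm, with no force on a 50 mm disc, agrees: the fingers shut above the disc. I'll reopen and go lower with that offset.

Call:
arm_command([
  [[0, 0, 0, 0, 0, 0, 0.6], [0, 0, 0, 0, 0, 0, 0.6], [0, 0, 0, 0, 0, 0, 0.6], [0, 0, 0, 0, 0, 0, 0.6], [0, 0, 0, 0, 0, 0, 0.6]],
])

```text
time: 4.35
tool_pos: [0.5803, -0.022, 0.0066]
tool_rot: [3.141, -0.003, 2.808]
contact_force: [0.8, 0.3, -0.6]
opening: 0.0709
```

```bash
python3 -c "
from h import *
print(robot.observe()['tool_pos'],rel([.581,-.021,-.0175],2.81))"
```

```text
[ 0.58034173 -0.02197005  0.00660846] [ 0.0001 -0.002  -0.0012 -0.0013  0.0038  0.0804]
```

Call:
arm_command([
  [[0, 0, 0, 0, 0.004, 0.03, 0.6], [0, 0, 0, 0, 0.004, 0.05, 0.6], [0, 0, 0, 0, 0.004, 0.065, 0.6], [0, 0, 0, 0, 0.004, 0.073, 0.6], [0, 0, 0, 0, 0.004, 0.073, 0.6]],
])

```text
time: 4.85
tool_pos: [0.5803, -0.0208, -0.0159]
tool_rot: [-3.142, -0.004, 2.808]
contact_force: [0.0, -0.5, 0.0]
opening: 0.0735
```

Call:
arm_command([
  [[0, 0, 0, 0, 0, 0, 0], [0, 0, 0, 0, 0, 0, 0], [0, 0, 0, 0, 0, 0, 0], [0, 0, 0, 0, 0, 0, 0], [0, 0, 0, 0, 0, 0, 0], [0, 0, 0, 0, 0, 0, 0]],
], grip_force=15)

```text
time: 5.45
tool_pos: [0.5808, -0.0209, -0.0151]
tool_rot: [3.141, -0.003, 2.808]
contact_force: [0.2, 0.5, 1.2]
opening: 0.0495
```

Call:
arm_command([
  [[0, 0, 0, 0, 0, -0.08, 0], [0, 0, 0, 0, 0, -0.2, 0], [0, 0, 0, 0, 0, -0.34, 0], [0, 0, 0, 0, 0, -0.34, 0], [0, 0, 0, 0, 0, -0.34, 0]],
])

```text
time: 5.95
tool_pos: [0.5814, -0.021, 0.0876]
tool_rot: [3.141, -0.001, 2.808]
contact_force: [0.4, -0.2, -0.2]
opening: 0.0494
```

```bash
python3 -c "
from h import *
print(robot.observe()['opening'],rel([.605,.1704,.087],2.808))"
```

```text
0.049369852168315874 [ 3.000e-04 -7.000e-04  1.000e-04  1.344e-01  6.286e-01  2.400e-03]
```

Call:
arm_command([
  [[0, 0, 0, 0.03, 0.12, 0, 0], [0, 0, 0, 0.06, 0.27, 0, 0], [0, 0, 0, 0.09, 0.42, 0, 0], [0, 0, 0, 0.12, 0.56, 0, 0], [0, 0, 0, 0.134, 0.63, 0, 0], [0, 0, 0, 0.134, 0.63, 0, 0], [0, 0, 0, 0.134, 0.63, 0, 0]],
])

```text
time: 6.65
tool_pos: [0.6038, 0.1706, 0.0851]
tool_rot: [-3.14, -0.006, 2.809]
contact_force: [0.1, -0.1, -0.1]
opening: 0.0491
```

```bash
python3 -c "
from h import *
print(robot.observe()['opening'],rel([.605,.1704,.087],2.808))
c=snap('wrist','w4.png');c=snap('scene','s4.png');b=cv2.resize(c['image'][110:230,320:490],None,fx=4.5,fy=4.5);cv2.imwrite('pics/s4c.png',b[:,:,::-1])"
```

```text
0.04914262315568055 [-0.0012 -0.0036  0.0008 -0.0041  0.0006 -0.0063]
```

View pics/w4.png

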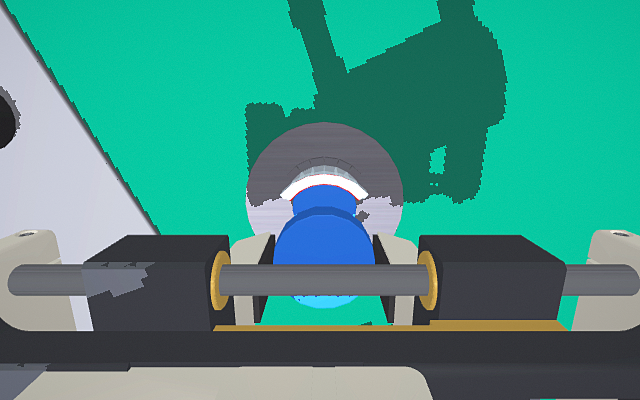

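View pics/s4c.png

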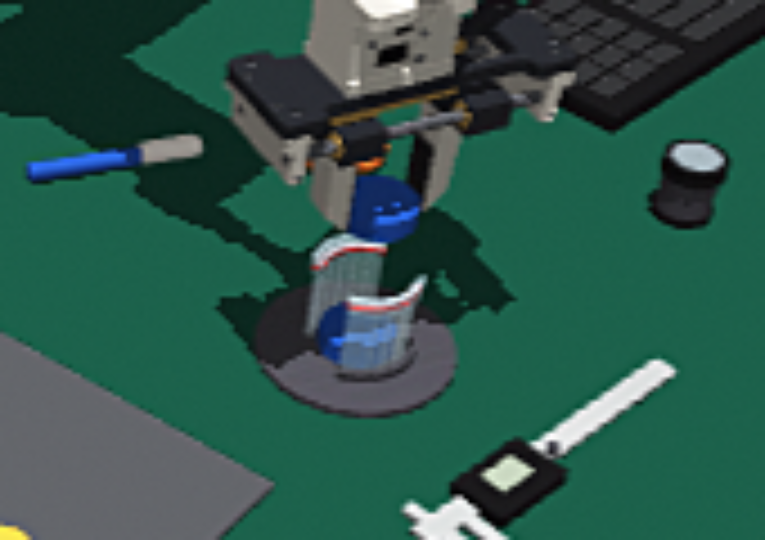

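```bash
python3 -c "
from h import *
c=load('w4.png');im=c['image'].astype(int);hsv=cv2.cvtColor(c['image'],cv2.COLOR_RGB2HSV)
b=cv2.resize(c['image'][140:330,230:420],None,fx=3,fy=3);cv2.imwrite('pics/w4c.png',b[:,:,::-1])
for v in range(195,262,3): print(v,hsv[v,324],end=' ')
def cf(m,z,n):
  P=np.array([onz(c,u,v,z)[:2] for u,v in m]);B=np.c_[2*P,np.ones(len(P))];s=np.linalg.lstsq(B,(P**2).sum(1),rcond=None)[0];print(n,s[:2].round(4),np.sqrt(s[2]+s[0]**2+s[1]**2).round(4))
# foot
m=((hsv[...,1]<60)).astype(np.uint8);m[:115]=0;m[235:]=0;m[:,:235]=0;m[:,415:]=0
pts=[]
for v in range(124,232,2):
  q=np.where(m[v,235:415])[0]+235
  if len(q): pts+=[(q.min(),v),(q.max(),v)]
cf(pts,.006,'foot')
mw=((hsv[...,2]>215)&(hsv[...,1]<40));mw[:168]=0;mw[204:]=0;mw[:,:278]=0;mw[:,372:]=0
ys,xs=np.where(mw)
# outer edge
e=[(u,ys[xs==u].min()) for u in sorted(set(xs)) if 283<u<366];cf(e,.069,'arc outer')
"
```

```text
195 [108 203 221] 198 [108 203 222] 201 [108 208 221] 204 [108 206 222] 207 [108 211 174] 210 [108 207 176] 213 [108 203 173] 216 [109 202 225] 219 [109 204 222] 222 [109 203 222] 225 [108 204 220] 228 [109 202 220] 231 [108 207 220] 234 [108 208 219] 237 [108 207 220] 240 [108 207 220] 243 [108 206 219] 246 [108 207 220] 249 [108 207 220] 252 [108 209 220] 255 [108 207 220] 258 [108 206 220] 261 [109 206 220] foot [0.605  0.1707] 0.0641
arc outer [0.6063 0.1702] 0.0357
```

View pics/w4c.png

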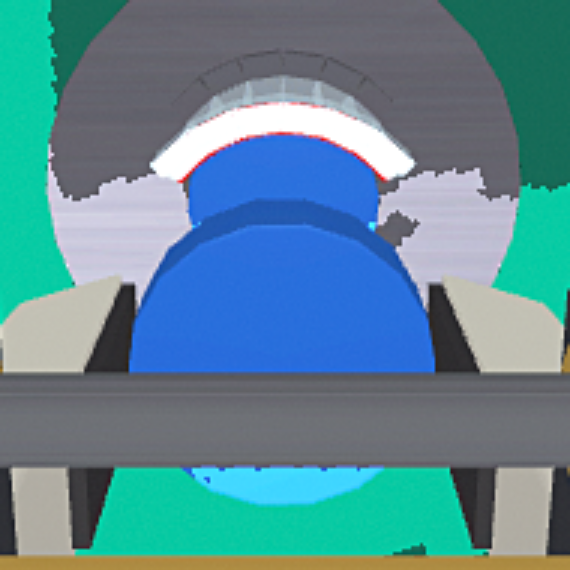

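```bash
python3 -c "
from h import *
c=load('w4.png')
z=c['z_map'];o,d=ray(c,324,240);print((o+d*z[240,324]))
zt=(o+d*z[240,324])[2]
a=onz(c,324,215,zt);b=onz(c,324,308,zt);print(a,b,np.linalg.norm(a-b),(a+b)/2)
print(rel([.6053,.1705,.087],2.808),robot.observe()['tool_pos'])
"
```

```text
[0.59335711 0.17466995 0.12168932]
[0.58164057 0.17870724 0.12168932] [0.62776287 0.16281438 0.12168932] 0.048783708262993296 [0.60470172 0.17076081 0.12168932]
[-0.0008 -0.003  -0.0006 -0.002   0.0043 -0.0038] [0.60429023 0.16947092 0.08586671]
```

Call:
arm_command([
  [[0, -0.002, 0, -0.001, 0.003, 0.05, 0], [0, -0.002, 0, -0.001, 0.003, 0.1, 0], [0, -0.002, 0, -0.001, 0.003, 0.15, 0], [0, -0.002, 0, -0.001, 0.003, 0.2, 0], [0, -0.002, 0, -0.001, 0.003, 0.24, 0], [0, -0.002, 0, -0.001, 0.003, 0.265, 0], [0, -0.002, 0, -0.001, 0.003, 0.275, 0], [0, -0.002, 0, -0.001, 0.003, 0.275, 0]],
])

```text
time: 7.55
tool_pos: [0.6052, 0.1714, 0.0042]
tool_rot: [-3.141, -0.0, 2.808]
contact_force: [0.1, 0.1, -0.0]
opening: 0.0493
```

```bash
python3 -c "
from h import *
o=robot.observe();print(o['tool_pos'],o['contact_force'],rel([.605,.1705,0.0],2.808))
c=snap('scene','s5.png');b=cv2.resize(c['image'][110:230,320:490],None,fx=4.5,fy=4.5);cv2.imwrite('pics/s5c.png',b[:,:,::-1])"
```

```text
[0.60515083 0.17135753 0.00418481] [ 0.06830759  0.13301693 -0.03925367] [-0.0001 -0.0002 -0.0002 -0.0005 -0.0029  0.0139]
```

View pics/s5c.png

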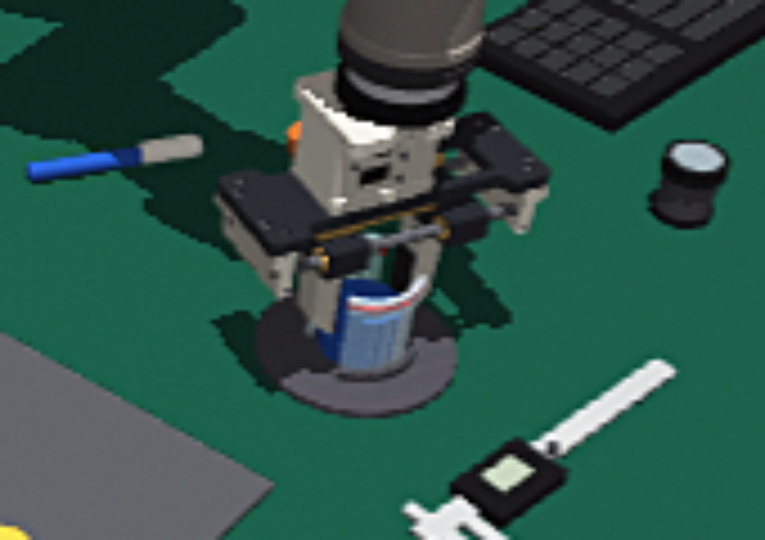

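Call:
arm_command([
  [[0, 0, 0, 0, -0.002, 0.007, 0], [0, 0, 0, 0, -0.002, 0.012, 0], [0, 0, 0, 0, -0.002, 0.012, 0]],
])

```text
time: 7.9
tool_pos: [0.605, 0.1711, 0.0008]
tool_rot: [3.141, 0.0, 2.808]
contact_force: [-0.5, 0.8, -0.2]
opening: 0.0495
```

Call:
arm_command([
  [[0, 0, 0, 0, 0, 0, 0.6], [0, 0, 0, 0, 0, 0, 0.6], [0, 0, 0, 0, 0, 0, 0.6], [0, 0, 0, 0, 0, 0, 0.6], [0, 0, 0, 0, 0, 0, 0.6]],
])

```text
time: 8.4
tool_pos: [0.605, 0.1711, 0.0008]
tool_rot: [3.141, 0.0, 2.808]
contact_force: [0.2, 0.2, -0.4]
opening: 0.0731
```

Call:
arm_command([
  [[0, 0, 0, 0, 0, -0.1, 0.6], [0, 0, 0, 0, 0, -0.25, 0.6], [0, 0, 0, 0, 0, -0.4, 0.6], [0, 0, 0, 0, 0, -0.4, 0.6], [0, 0, 0, 0, 0, -0.4, 0.6]],
])

```text
time: 8.9
tool_pos: [0.6055, 0.1712, 0.1221]
tool_rot: [3.14, 0.002, 2.808]
contact_force: [-0.5, 0.6, -0.7]
opening: 0.0732
```

```bash
python3 -c "
from h import *
o=robot.observe();print(o['tool_pos'],rel([.515,-.07,0.13],2.808), rel([.459,-.055,0.13],2.808))
c=snap('scene','s6.png');b=cv2.resize(c['image'][110:230,320:490],None,fx=4.5,fy=4.5);cv2.imwrite('pics/s6c.png',b[:,:,::-1])"
```

```text
[0.60554513 0.17121688 0.12209128] [ 9.000e-04  1.600e-03  1.000e-04  2.200e-02 -8.585e-01 -2.760e-02] [ 9.000e-04  1.600e-03  1.000e-04  2.147e-01 -8.724e-01 -2.810e-02]
```

View pics/s6c.png

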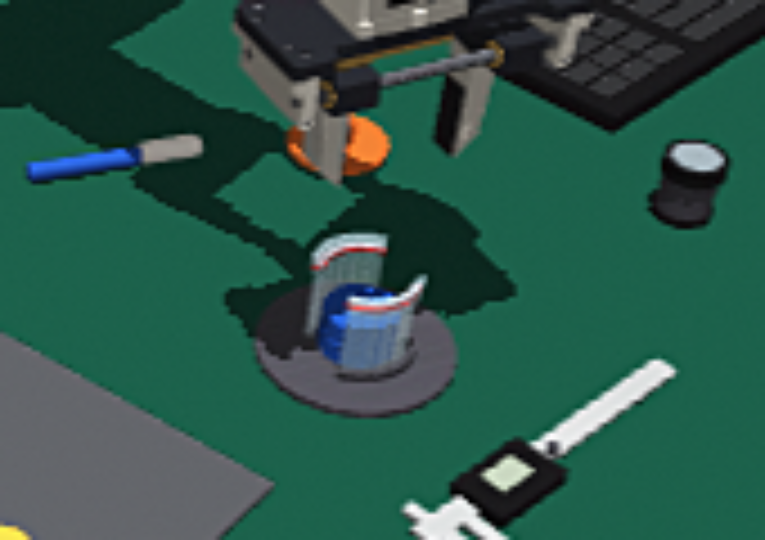

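The second spacer lies stacked in the tube, at about crop (365,315). Now to the mount.

Call:
arm_command([
  [[0, 0, 0, 0.022, -0.16, 0, 0.6], [0, 0, 0, 0.022, -0.3, 0, 0.6], [0, 0, 0, 0.022, -0.46, 0, 0.6], [0, 0, 0, 0.022, -0.6, 0, 0.6], [0, 0, 0, 0.022, -0.75, 0, 0.6], [0, 0, 0, 0.022, -0.86, 0, 0.6], [0, 0, 0, 0.022, -0.86, 0, 0.6], [0, 0, 0, 0.022, -0.86, 0, 0.6]],
])

```text
time: 9.75
tool_pos: [0.5135, -0.0707, 0.1195]
tool_rot: [3.141, -0.003, 2.806]
contact_force: [-0.5, 0.1, 0.3]
opening: 0.0732
```

Run:
```python
from h import *
c=snap('wrist','w7.png');z=c['z_map'];print(robot.observe()['tool_pos'])
b=c['image'].copy()
T=c['cam_to_world'];f=200/np.tan(np.radians(float(c['fov_y']))/2)
u,v=np.meshgrid(np.arange(640),np.arange(400));d=np.stack([(u-c['cx'])/f,(v-c['cy'])/f,np.ones_like(u)],-1)*z[...,None]
W=d@T[:3,:3].T+T[:3,3]
m=(W[...,2]>.027)&(W[...,2]<.036)&(np.hypot(W[...,0]-.459,W[...,1]+.055)<.05)
cs,_=cv2.findContours(m.astype(np.uint8),cv2.RETR_EXTERNAL,cv2.CHAIN_APPROX_NONE);k=max(cs,key=cv2.contourArea)[:,0]
print(cv2.boundingRect(k)); zt=np.median(W[...,2][m]);print('ztop',zt)
P=np.array([onz(c,a,bb,.031)[:2] for a,bb in k]);B=np.c_[2*P,np.ones(len(P))];s=np.linalg.lstsq(B,(P**2).sum(1),rcond=None)[0];print(s[:2],np.sqrt(s[2]+s[0]**2+s[1]**2))
cv2.drawContours(b,[k[:,None]],-1,(255,0,0),1);cv2.imwrite('pics/w7o.png',b[:,:,::-1])
print(rel([s[0],s[1],.06],2.808))
```

```text
[ 0.51386696 -0.06996029  0.11970538]
(287, 94, 62, 63)
ztop 0.03158486882115197
[ 0.45571111 -0.05553409] 0.024373835147001373
[ 0.0003 -0.0013 -0.0003  0.1985 -0.0182  0.1994]
```

View pics/w7o.png

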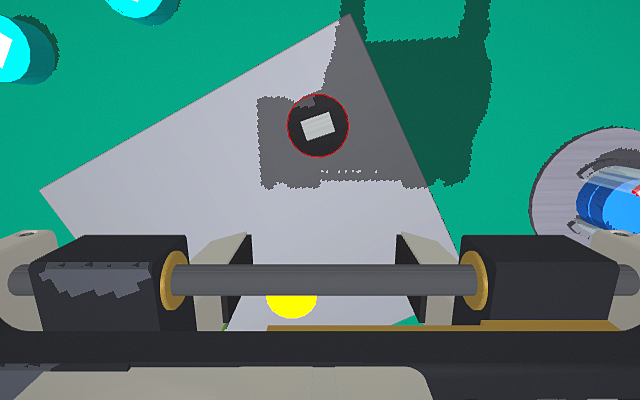

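The contour fits the black mount's top at (318,125). Its centre is (0.456, -0.0555).

Call:
arm_command([
  [[0, 0, 0, 0.1, -0.018, 0.1, 0.6], [0, 0, 0, 0.198, -0.018, 0.18, 0.6], [0, 0, 0, 0.198, -0.018, 0.2, 0.6], [0, 0, 0, 0.198, -0.018, 0.2, 0.6], [0, 0, 0, 0.198, -0.018, 0.2, 0.6]],
])

```text
time: 10.3
tool_pos: [0.458, -0.0558, 0.0612]
tool_rot: [3.141, 0.002, 2.809]
contact_force: [-0.4, -0.0, 0.4]
opening: 0.0735
```

```bash
python3 -c "
from h import *
o=robot.observe();print(o['tool_pos'],rel([.456,-.0555,-.016],2.808))
snap('wrist','w8.png')"
```

```text
[ 0.45800913 -0.05584714  0.06118629] [ 2.000e-04  1.100e-03  9.000e-04  7.200e-03 -1.200e-03  2.573e-01]
```

View pics/w8.png

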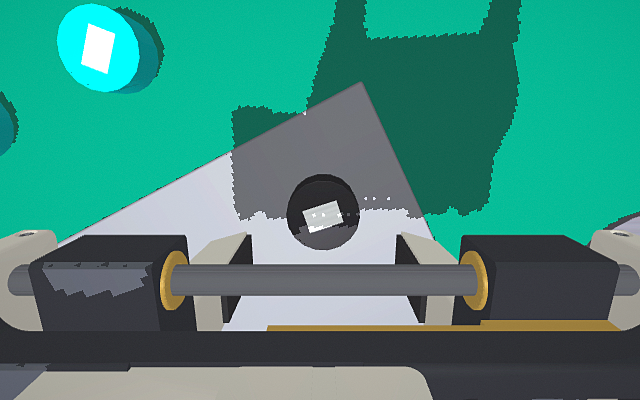

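The mount is centred between the jaws at (322,212). Descending and gripping.

Call:
arm_command([
  [[0, 0.001, 0, 0.007, -0.001, 0.08, 0.6], [0, 0.001, 0, 0.007, -0.001, 0.15, 0.6], [0, 0.001, 0, 0.007, -0.001, 0.21, 0.6], [0, 0.001, 0, 0.007, -0.001, 0.245, 0.6], [0, 0.001, 0, 0.007, -0.001, 0.255, 0.6], [0, 0.001, 0, 0.007, -0.001, 0.255, 0.6], [0, 0.001, 0, 0.007, -0.001, 0.255, 0.6]],
])

```text
time: 11.05
tool_pos: [0.4551, -0.056, -0.0151]
tool_rot: [3.141, -0.0, 2.808]
contact_force: [0.0, 0.1, 0.3]
opening: 0.0735
```

Call:
arm_command([
  [[0, 0, 0, 0, 0, 0, 0], [0, 0, 0, 0, 0, 0, 0], [0, 0, 0, 0, 0, 0, 0], [0, 0, 0, 0, 0, 0, 0], [0, 0, 0, 0, 0, 0, 0], [0, 0, 0, 0, 0, 0, 0]],
], grip_force=20)

```text
time: 11.65
tool_pos: [0.4545, -0.0558, -0.0155]
tool_rot: [3.141, -0.001, 2.808]
contact_force: [-0.7, 0.4, 4.5]
opening: 0.0494
```

Call:
arm_command([
  [[0, 0, 0, 0, 0, -0.06, 0], [0, 0, 0, 0, 0, -0.17, 0], [0, 0, 0, 0, 0, -0.3, 0], [0, 0, 0, 0, 0, -0.4, 0], [0, 0, 0, 0, 0, -0.4, 0], [0, 0, 0, 0, 0, -0.4, 0]],
])

```text
time: 12.25
tool_pos: [0.4544, -0.0558, 0.1042]
tool_rot: [3.141, -0.001, 2.808]
contact_force: [-0.2, 0.2, -1.3]
opening: 0.0493
```

```bash
python3 -c "
from h import *
o=robot.observe();print(o['opening'],rel([.605,.1705,.106],2.808))"
```

```text
0.04933198041554853 [ 1.000e-04 -6.000e-04  1.000e-04 -2.275e-01  8.772e-01 -6.200e-03]
```

Call:
arm_command([
  [[0, 0, 0, -0.03, 0.12, 0, 0], [0, 0, 0, -0.07, 0.27, 0, 0], [0, 0, 0, -0.11, 0.42, 0, 0], [0, 0, 0, -0.15, 0.57, 0, 0], [0, 0, 0, -0.18, 0.72, 0, 0], [0, 0, 0, -0.22, 0.84, 0, 0], [0, 0, 0, -0.228, 0.877, 0, 0], [0, 0, 0, -0.228, 0.877, 0, 0]],
])

```text
time: 13.05
tool_pos: [0.6044, 0.1714, 0.1015]
tool_rot: [-3.14, -0.005, 2.81]
contact_force: [-0.8, -0.8, -0.2]
opening: 0.0494
```

Call:
arm_command([
  [[0, 0, 0, 0, 0, 0, 0], [0, 0, 0, 0, 0, 0, 0]],
])

```text
time: 13.25
tool_pos: [0.6043, 0.1689, 0.1036]
tool_rot: [-3.141, -0.003, 2.807]
contact_force: [0.3, -0.3, 0.3]
opening: 0.0495
```

```bash
python3 -c "
from h import *
o=robot.observe();print(o['tool_pos'],o['opening'],rel([.605,.1705,.106],2.808))
c=snap('wrist','w9.png')
z=c['z_map'];o,d=ray(c,324,240);print((o+d*z[240,324]))
b=cv2.resize(c['image'][140:330,220:430],None,fx=3.5,fy=3.5);cv2.imwrite('pics/w9c.png',b[:,:,::-1])"
```

```text
[0.60433974 0.16889239 0.10361987] 0.04950664673555323 [-0.0006 -0.0019 -0.0008 -0.0003  0.0058 -0.0079]
[0.59011342 0.17424316 0.15015342]
```

View pics/w9c.png

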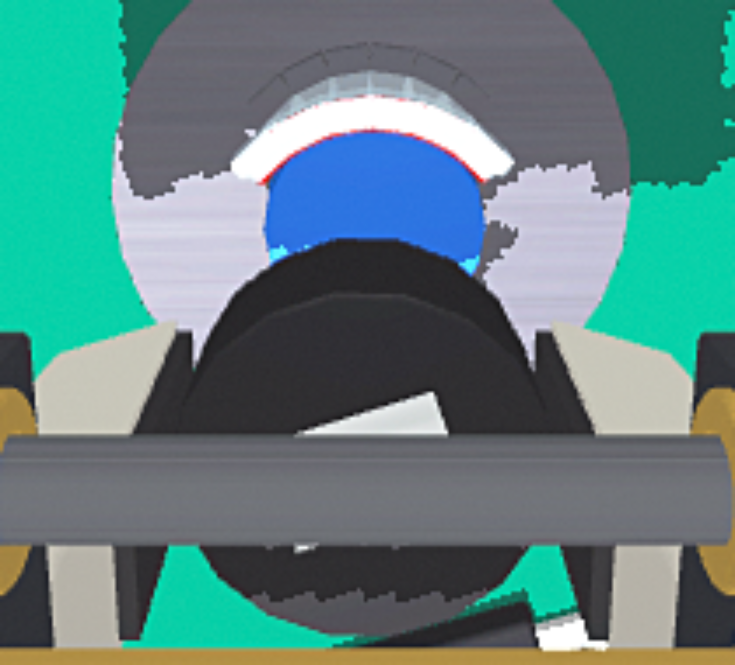

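```bash
python3 -c "
from h import *
c=load('w9.png')
a=onz(c,324,223.4,.150);b=onz(c,324,321.4,.150);print(np.linalg.norm(a-b),(a+b)/2, c['cam_to_world'][:3,3])
print(robot.observe()['tool_pos'],rel([.605,.1705,.0145],2.808))"
```

```text
0.04894757543040565 [0.60597897 0.16873244 0.15      ] [0.53882522 0.19196777 0.28778733]
[0.60458013 0.16893873 0.10397657] [-0.0004 -0.0015 -0.0009 -0.0003  0.0055  0.2983]
```

Call:
arm_command([
  [[0, -0.001, 0, 0.003, 0.005, 0.04, 0], [0, -0.001, 0, 0.003, 0.005, 0.08, 0], [0, -0.001, 0, 0.003, 0.005, 0.12, 0], [0, -0.001, 0, 0.003, 0.005, 0.16, 0], [0, -0.001, 0, 0.003, 0.005, 0.2, 0], [0, -0.001, 0, 0.003, 0.005, 0.24, 0], [0, -0.001, 0, 0.003, 0.005, 0.27, 0], [0, -0.001, 0, 0.003, 0.005, 0.28, 0]],
])

```text
time: 14.1
tool_pos: [0.6041, 0.172, 0.0186]
tool_rot: [-3.141, -0.002, 2.808]
contact_force: [0.1, 0.4, -1.3]
opening: 0.0497
```

Call:
arm_command([
  [[0, 0, 0, 0, 0, 0, 0], [0, 0, 0, 0, 0, 0, 0]],
])

```text
time: 14.3
tool_pos: [0.6052, 0.1722, 0.0206]
tool_rot: [3.141, 0.001, 2.808]
contact_force: [0.0, -0.1, -0.9]
opening: 0.0496
```

```bash
python3 -c "
from h import *
o=robot.observe();print(o['tool_pos'],o['contact_force'],rel([.605,.1705,0.0145],2.808))
c=snap('scene','s10.png');b=cv2.resize(c['image'][110:230,320:490],None,fx=4.5,fy=4.5);cv2.imwrite('pics/s10c.png',b[:,:,::-1])"
```

```text
[0.60515697 0.17219168 0.02058295] [ 0.0037459  -0.08672236 -0.88926382] [ 0.0003  0.0005  0.0001 -0.0013 -0.0055  0.0203]
```

View pics/s10c.png

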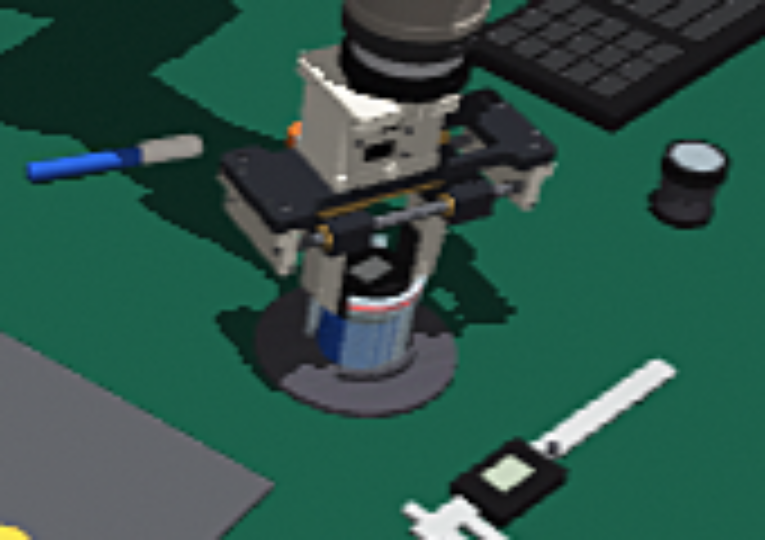

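Call:
arm_command([
  [[0, 0, 0, 0, -0.004, 0.006, 0], [0, 0, 0, 0, -0.004, 0.012, 0], [0, 0, 0, 0, -0.004, 0.018, 0], [0, 0, 0, 0, -0.004, 0.019, 0], [0, 0, 0, 0, -0.004, 0.019, 0]],
])

```text
time: 14.85
tool_pos: [0.6044, 0.1709, 0.0146]
tool_rot: [3.141, 0.0, 2.808]
contact_force: [-0.6, -0.6, 0.8]
opening: 0.0496
```

Call:
arm_command([
  [[0, 0, 0, 0, 0, 0, 0.6], [0, 0, 0, 0, 0, 0, 0.6], [0, 0, 0, 0, 0, 0, 0.6], [0, 0, 0, 0, 0, 0, 0.6], [0, 0, 0, 0, 0, 0, 0.6]],
])

```text
time: 15.35
tool_pos: [0.6044, 0.171, 0.0144]
tool_rot: [3.141, 0.0, 2.808]
contact_force: [-0.5, 0.3, 0.5]
opening: 0.0734
```

Call:
arm_command([
  [[0, 0, 0, 0, 0, -0.1, 0.6], [0, 0, 0, 0, 0, -0.25, 0.6], [0, 0, 0, 0, 0, -0.4, 0.6], [0, 0, 0, 0, 0, -0.4, 0.6], [0, 0, 0, 0, 0, -0.4, 0.6]],
])

```text
time: 15.85
tool_pos: [0.6049, 0.1711, 0.1358]
tool_rot: [3.14, 0.002, 2.808]
contact_force: [0.2, 0.1, -1.3]
opening: 0.0735
```

```bash
python3 -c "
from h import *
o=robot.observe();print(o['tool_pos'],rel([.515,.31,0.13],2.808))
c=snap('scene','s11.png');b=cv2.resize(c['image'][110:230,320:490],None,fx=4.5,fy=4.5);cv2.imwrite('pics/s11c.png',b[:,:,::-1])
c=snap('wrist','w11.png')"
```

```text
[0.60492315 0.17106164 0.1357594 ] [0.0009 0.0016 0.     0.4349 0.3395 0.0186]
```

View pics/s11c.png

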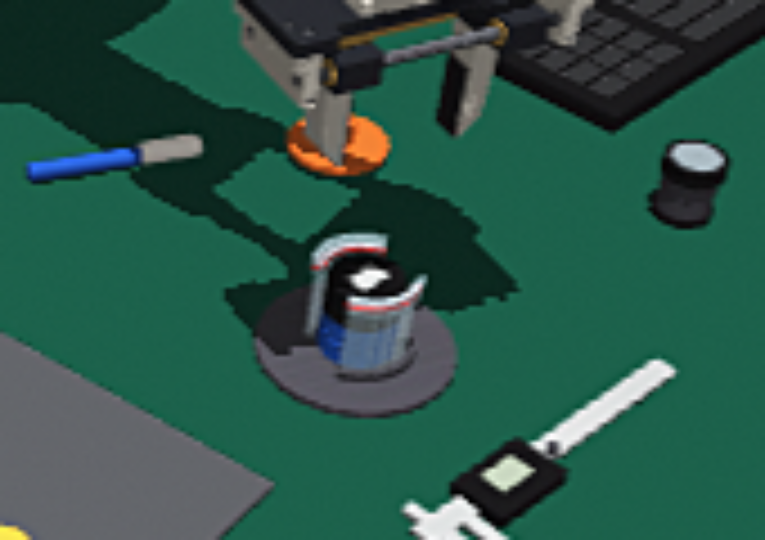

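View pics/w11.png

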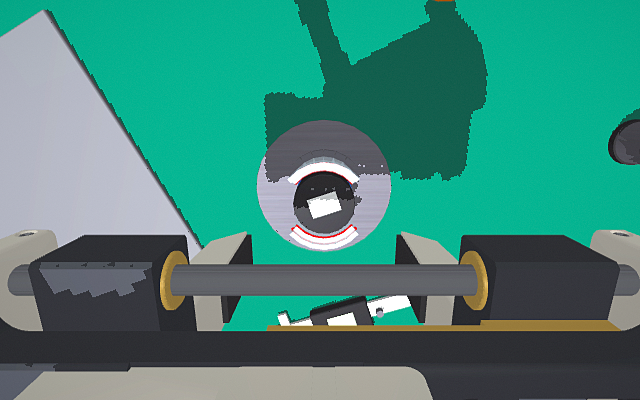

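The mount sits level at (324,200) in the wrist view, with its face at the red line. Next, the cap.

Call:
arm_command([
  [[0, 0, 0, 0.11, 0.08, 0, 0.2], [0, 0, 0, 0.21, 0.16, 0, 0.2], [0, 0, 0, 0.31, 0.24, 0, 0.2], [0, 0, 0, 0.41, 0.32, 0, 0.2], [0, 0, 0, 0.435, 0.34, 0, 0.2], [0, 0, 0, 0.435, 0.34, 0, 0.2], [0, 0, 0, 0.435, 0.34, 0, 0.2]],
])

```text
time: 16.65
tool_pos: [0.5146, 0.3092, 0.1335]
tool_rot: [-3.14, -0.001, 2.808]
contact_force: [0.9, -0.7, 0.6]
opening: 0.0549
```

Run:
```python
from h import *
c=snap('wrist','w12.png');z=c['z_map'];print(robot.observe()['tool_pos'])
hsv=cv2.cvtColor(c['image'],cv2.COLOR_RGB2HSV)
T=c['cam_to_world'];f=200/np.tan(np.radians(float(c['fov_y']))/2)
u,v=np.meshgrid(np.arange(640),np.arange(400));d=np.stack([(u-c['cx'])/f,(v-c['cy'])/f,np.ones_like(u)],-1)*z[...,None]
W=d@T[:3,:3].T+T[:3,3]
o=(hsv[...,0]>3)&(hsv[...,0]<18)&(hsv[...,1]>170)&(v<230)
def fit(m,zz,n):
    cs,_=cv2.findContours(m.astype(np.uint8),cv2.RETR_EXTERNAL,cv2.CHAIN_APPROX_NONE);k=max(cs,key=cv2.contourArea)[:,0]
    k=k[cv2.contourArea(k[:,None])*0:] if 0 else k
    P=np.array([onz(c,a,bb,zz)[:2] for a,bb in k]);B=np.c_[2*P,np.ones(len(P))];s=np.linalg.lstsq(B,(P**2).sum(1),rcond=None)[0];print(n,cv2.boundingRect(k),s[:2],np.sqrt(s[2]+s[0]**2+s[1]**2));return s[:2]
print('z pct',np.percentile(W[...,2][o],[5,25,50,75,95,99]))
fit(o&(W[...,2]<.018),.0125,'flange')
s=fit(o&(W[...,2]>.026),.0305,'knob')
```

```text
[0.51500724 0.30885143 0.13376359]
z pct [0.01188923 0.01262508 0.01317357 0.01379967 0.03111954 0.0320838 ]
flange (281, 73, 82, 85) [0.45397415 0.33013879] 0.033827942286922
knob (309, 103, 26, 27) [0.45129006 0.3293994 ] 0.010359060002615234
```

View pics/w12.png

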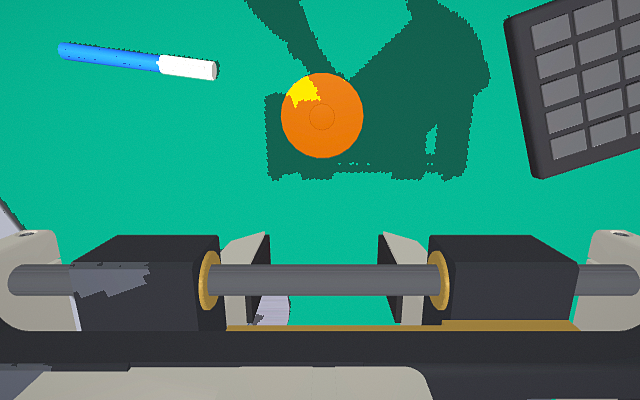

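```bash
python3 -c "
from h import *
print(rel([.4515,.3294,.04],2.808))"
```

```text
[-6.000e-04 -3.000e-04 -6.000e-04  2.223e-01 -4.500e-03  3.126e-01]
```

Call:
arm_command([
  [[0, 0, 0, 0.1, -0.004, 0.1, 0.2], [0, 0, 0, 0.2, -0.004, 0.2, 0.2], [0, 0, 0, 0.222, -0.004, 0.28, 0.2], [0, 0, 0, 0.222, -0.004, 0.312, 0.2], [0, 0, 0, 0.222, -0.004, 0.312, 0.2], [0, 0, 0, 0.222, -0.004, 0.312, 0.2]],
])

```text
time: 17.3
tool_pos: [0.453, 0.3304, 0.0417]
tool_rot: [3.14, 0.001, 2.807]
contact_force: [-0.2, 0.9, 0.4]
opening: 0.055
```

```bash
python3 -c "
from h import *
print(robot.observe()['tool_pos'],rel([.4515,.3294,-.010],2.808));snap('wrist','w13.png')"
```

```text
[0.45302016 0.3304233  0.04173803] [ 0.0009  0.001  -0.0009  0.0039 -0.0051  0.1724]
```

View pics/w13.png

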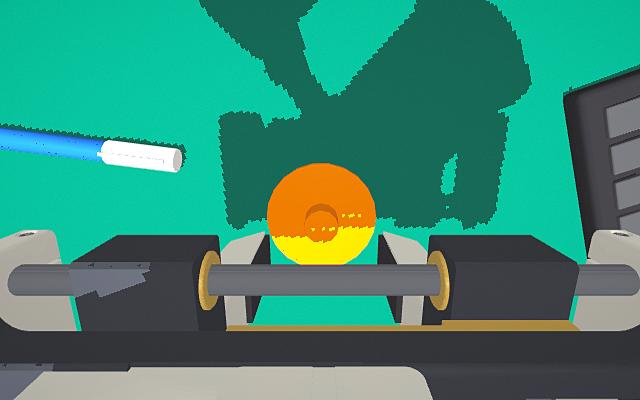

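The knob at (321,226) is centred between the jaws. Descending and gripping.

Call:
arm_command([
  [[0, 0, 0, 0.004, -0.005, 0.06, 0.2], [0, 0, 0, 0.004, -0.005, 0.11, 0.2], [0, 0, 0, 0.004, -0.005, 0.15, 0.2], [0, 0, 0, 0.004, -0.005, 0.168, 0.2], [0, 0, 0, 0.004, -0.005, 0.17, 0.2], [0, 0, 0, 0.004, -0.005, 0.17, 0.2], [0, 0, 0, 0.004, -0.005, 0.17, 0.2]],
])

```text
time: 18.05
tool_pos: [0.45, 0.33, -0.0095]
tool_rot: [3.141, 0.001, 2.808]
contact_force: [-1.0, 0.2, 0.1]
opening: 0.0552
```

Call:
arm_command([
  [[0, 0, 0, 0, 0, 0, -0.7], [0, 0, 0, 0, 0, 0, -0.7], [0, 0, 0, 0, 0, 0, -0.7], [0, 0, 0, 0, 0, 0, -0.7], [0, 0, 0, 0, 0, 0, -0.7], [0, 0, 0, 0, 0, 0, -0.7], [0, 0, 0, 0, 0, 0, -0.7]],
], grip_force=20)

```text
time: 18.75
tool_pos: [0.4495, 0.3297, -0.0101]
tool_rot: [3.141, -0.0, 2.808]
contact_force: [0.3, 0.1, 0.6]
opening: 0.0217
```

Call:
arm_command([
  [[0, 0, 0, 0, 0, -0.06, -0.7], [0, 0, 0, 0, 0, -0.17, -0.7], [0, 0, 0, 0, 0, -0.3, -0.7], [0, 0, 0, 0, 0, -0.4, -0.7], [0, 0, 0, 0, 0, -0.4, -0.7], [0, 0, 0, 0, 0, -0.4, -0.7]],
])

```text
time: 19.35
tool_pos: [0.4495, 0.3298, 0.1101]
tool_rot: [3.141, 0.001, 2.808]
contact_force: [-0.9, 0.5, -1.0]
opening: 0.0212
```

```bash
python3 -c "
from h import *
print(robot.observe()['opening'],rel([.605,.1705,.11],2.808))"
```

```text
0.02122571614713101 [ 5.000e-04  4.000e-04  1.000e-04 -6.635e-01 -3.320e-01  5.000e-04]
```

Call:
arm_command([
  [[0, 0, 0, -0.1, -0.05, 0, -0.7], [0, 0, 0, -0.23, -0.115, 0, -0.7], [0, 0, 0, -0.36, -0.18, 0, -0.7], [0, 0, 0, -0.5, -0.25, 0, -0.7], [0, 0, 0, -0.62, -0.31, 0, -0.7], [0, 0, 0, -0.663, -0.332, 0, -0.7], [0, 0, 0, -0.663, -0.332, 0, -0.7], [0, 0, 0, -0.663, -0.332, 0, -0.7]],
])

```text
time: 20.15
tool_pos: [0.6034, 0.1712, 0.1085]
tool_rot: [-3.141, -0.003, 2.808]
contact_force: [0.4, -0.2, 0.1]
opening: 0.0216
```

Call:
arm_command([
  [[0, 0, 0, 0, 0, 0, -0.7], [0, 0, 0, 0, 0, 0, -0.7]],
])

```text
time: 20.35
tool_pos: [0.6038, 0.1719, 0.1099]
tool_rot: [3.142, -0.001, 2.81]
contact_force: [0.2, 0.2, -1.2]
opening: 0.0215
```

Run:
```python
from h import *
o=robot.observe();print(o['tool_pos'],o['tool_rot'],o['opening'])
c=snap('wrist','w14.png')
b=cv2.resize(c['image'][110:330,220:430],None,fx=3.5,fy=2.6);cv2.imwrite('pics/w14c.png',b[:,:,::-1])
s=snap('scene','s14.png');b=cv2.resize(s['image'][90:230,320:490],None,fx=4.2,fy=4.2);cv2.imwrite('pics/s14c.png',b[:,:,::-1])
z=c['z_map']
for q in [(324,225),(324,235),(300,250),(345,250),(324,318)]:
    oo,d=ray(c,*q);print(q,c['image'][q[1],q[0]],(oo+d*z[q[1],q[0]]).round(4))
```

```text
[0.60381345 0.17194467 0.10986735] [ 3.14153339e+00 -5.02794622e-04  2.81012040e+00] 0.021460427514970463
(324, 225) [236 122   0] [0.5907 0.1769 0.1325]
(324, 235) [242 125   0] [0.5957 0.1751 0.1329]
(300, 250) [43 42 46] [0.5914 0.165  0.1539]
(345, 250) [24 33 49] [0.6035 0.1834 0.1413]
(324, 318) [20 97 80] [0.7279 0.1299 0.    ]
```

View pics/w14c.png

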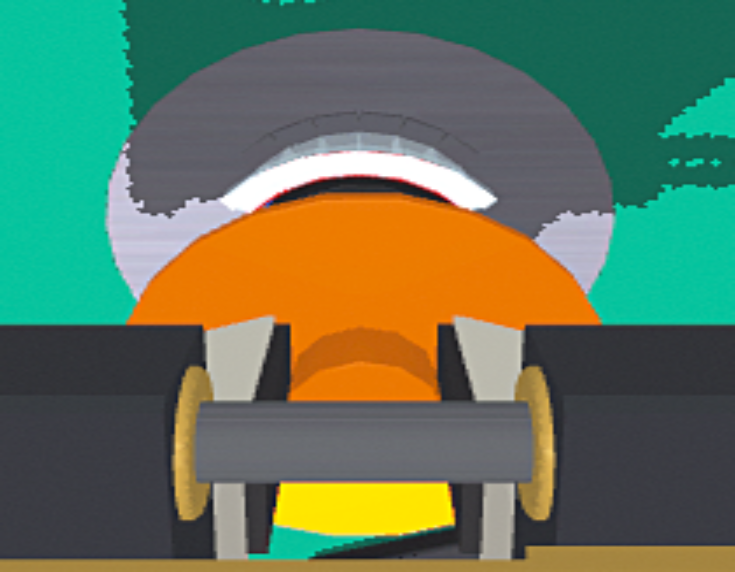

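View pics/s14c.png

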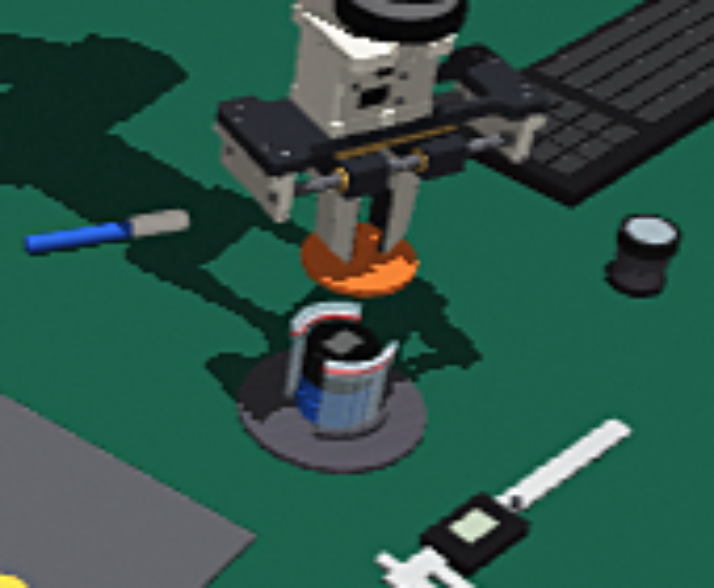

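Run:
```python
from h import *
c=load('w14.png');im=c['image']
print([ (v,im[v,324].tolist()) for v in list(range(180,196))+list(range(306,318))])
for n in (189,190):
  a=onz(c,324,n,.1327);b=onz(c,324,313.5,.1327);print(n,np.linalg.norm(a-b),(a+b)/2)
e=[(274,0)]
for v in (210,220,228):
  q=np.where((im[v,:,0]>180)&(im[v,:,2]<60)&(im[v,:,1]<160))[0];print(v,q.min(),q.max(),(q.min()+q.max())/2)
```

```text
[(180, [33, 34, 37]), (181, [45, 43, 46]), (182, [51, 52, 53]), (183, [28, 41, 54]), (184, [164, 87, 35]), (185, [203, 100, 5]), (186, [226, 112, 12]), (187, [245, 135, 23]), (188, [238, 124, 7]), (189, [237, 123, 0]), (190, [237, 123, 8]), (191, [237, 123, 0]), (192, [237, 123, 0]), (193, [238, 124, 0]), (194, [237, 123, 0]), (195, [237, 123, 0]), (306, [255, 230, 0]), (307, [255, 229, 0]), (308, [255, 229, 0]), (309, [255, 229, 0]), (310, [255, 229, 0]), (311, [255, 230, 0]), (312, [255, 229, 0]), (313, [255, 230, 0]), (314, [255, 232, 0]), (315, [255, 221, 99]), (316, [79, 204, 174]), (317, [2, 99, 86])]
189 0.07044697532473042 [0.60605296 0.17157649 0.1327    ]
190 0.06993661656667155 [0.60629429 0.17149357 0.1327    ]
210 269 378 323.5
220 262 385 323.5
228 259 388 323.5
```

Call:
arm_command([
  [[0, 0, 0, 0.002, -0.003, 0.04, -0.7], [0, 0, 0, 0.002, -0.003, 0.08, -0.7], [0, 0, 0, 0.002, -0.003, 0.11, -0.7], [0, 0, 0, 0.002, -0.003, 0.14, -0.7], [0, 0, 0, 0.002, -0.003, 0.16, -0.7], [0, 0, 0, 0.002, -0.003, 0.175, -0.7], [0, 0, 0, 0.002, -0.003, 0.18, -0.7], [0, 0, 0, 0.002, -0.003, 0.18, -0.7]],
])

```text
time: 21.25
tool_pos: [0.6041, 0.1698, 0.0558]
tool_rot: [3.141, 0.0, 2.808]
contact_force: [0.0, -0.0, -0.5]
opening: 0.0214
```

Run:
```python
from h import *
o=robot.observe();print(o['tool_pos'],o['tool_rot'],o['contact_force'],o['opening'])
s=snap('scene','s15.png');b=cv2.resize(s['image'][110:230,330:470],None,fx=5,fy=5);cv2.imwrite('pics/s15c.png',b[:,:,::-1])
```

```text
[0.60405661 0.16983289 0.05582321] [3.14146576e+00 9.98744408e-05 2.80804900e+00] [ 0.03319227 -0.01325785 -0.50220233] 0.021396628408917786
```

View pics/s15c.png

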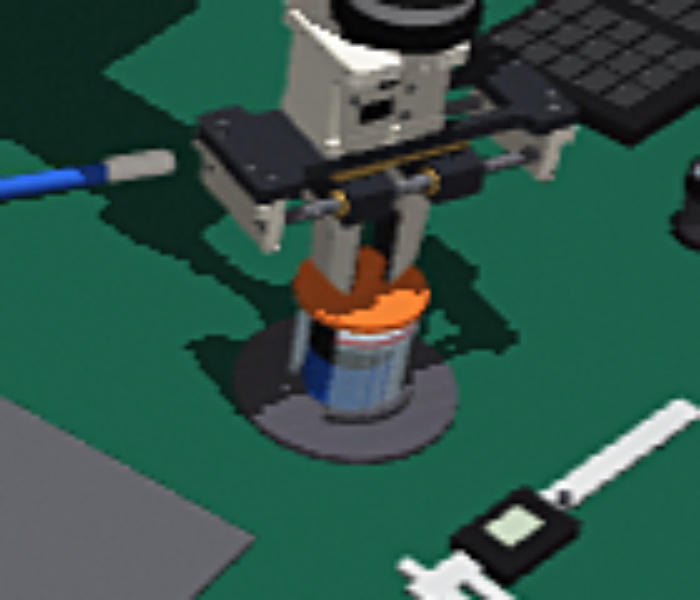

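Call:
arm_command([
  [[0, 0, 0, 0, 0, 0.005, -0.7], [0, 0, 0, 0, 0, 0.009, -0.7], [0, 0, 0, 0, 0, 0.011, -0.7], [0, 0, 0, 0, 0, 0.012, -0.7], [0, 0, 0, 0, 0, 0.012, -0.7]],
])

```text
time: 21.8
tool_pos: [0.604, 0.1698, 0.0524]
tool_rot: [3.141, 0.0, 2.808]
contact_force: [-0.7, -0.6, 1.2]
opening: 0.021
```

Contact is starting (+1.2 N, against −0.5 N before). I'll press another 0.6 mm, then let go and retreat.

Call:
arm_command([
  [[0, 0, 0, 0, 0, 0.002, -0.7], [0, 0, 0, 0, 0, 0.002, -0.7], [0, 0, 0, 0, 0, 0.002, -0.7]],
])

```text
time: 22.1
tool_pos: [0.604, 0.1699, 0.0524]
tool_rot: [3.141, 0.0, 2.808]
contact_force: [-2.0, -0.2, 5.3]
opening: 0.0212
```

Call:
arm_command([
  [[0, 0, 0, 0, 0, -0.001, 0], [0, 0, 0, 0, 0, -0.001, 0], [0, 0, 0, 0, 0, -0.001, 0], [0, 0, 0, 0, 0, -0.001, 0], [0, 0, 0, 0, 0, -0.001, 0]],
])

```text
time: 22.6
tool_pos: [0.6039, 0.1699, 0.0518]
tool_rot: [3.142, -0.0, 2.808]
contact_force: [-0.1, 0.7, 0.2]
opening: 0.0454
```

Call:
arm_command([
  [[0, 0, 0, 0, 0, -0.1, 0], [0, 0, 0, 0, 0, -0.25, 0], [0, 0, 0, 0, 0, -0.4, 0], [0, 0, 0, -0.12, 0, -0.4, 0], [0, 0, 0, -0.24, 0, -0.4, 0], [0, 0, 0, -0.24, 0, -0.4, 0]],
])

```text
time: 23.2
tool_pos: [0.6748, 0.1442, 0.171]
tool_rot: [-3.141, 0.002, 2.806]
contact_force: [-0.6, 0.4, 0.1]
opening: 0.0458
```

Run:
```python
from h import *
o=robot.observe();print(o['tool_pos'],o['contact_force'])
s=snap('scene','s16.png');b=cv2.resize(s['image'][110:230,330:470],None,fx=5,fy=5);cv2.imwrite('pics/s16c.png',b[:,:,::-1])
c=snap('wrist','w16.png');snap('top','t16.png')
hsv=cv2.cvtColor(c['image'],cv2.COLOR_RGB2HSV);z=c['z_map']
T=c['cam_to_world'];f=200/np.tan(np.radians(float(c['fov_y']))/2)
u,v=np.meshgrid(np.arange(640),np.arange(400));d=np.stack([(u-c['cx'])/f,(v-c['cy'])/f,np.ones_like(u)],-1)*z[...,None]
W=d@T[:3,:3].T+T[:3,3]
o=(hsv[...,0]>3)&(hsv[...,0]<32)&(hsv[...,1]>170)&(v<230)
m=o&(abs(W[...,2]-.075)<.006);P=W[m]
k=np.linalg.lstsq(np.c_[P[:,:2],np.ones(len(P))],P[:,2],rcond=None)[0];print('plane',k, 'at centre',k@[.605,.1705,1],'expect .075')
cs,_=cv2.findContours(m.astype(np.uint8),cv2.RETR_EXTERNAL,cv2.CHAIN_APPROX_NONE);q=max(cs,key=cv2.contourArea)[:,0]
P=np.array([onz(c,a,b,.075)[:2] for a,b in q]);B=np.c_[2*P,np.ones(len(P))];s=np.linalg.lstsq(B,(P**2).sum(1),rcond=None)[0];print(cv2.boundingRect(q),s[:2],np.sqrt(s[2]+s[0]**2+s[1]**2))
```

```text
[0.67481041 0.14417164 0.17096684] [-0.5788442   0.35607949  0.09394618]
plane [-0.00078025  0.00010902  0.07601976] at centre 0.07556629927525559 expect .075
(280, 63, 90, 93) [0.60570187 0.16938654] 0.03621378611150808
```

View pics/s16c.png

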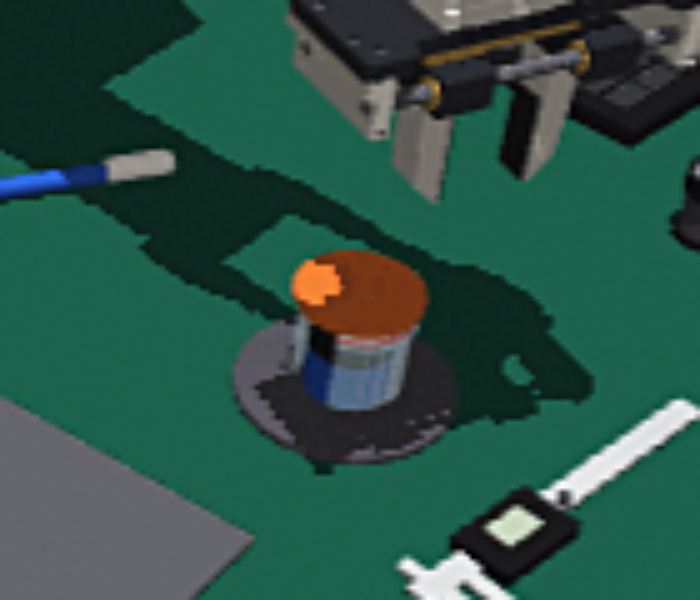

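View pics/w16.png

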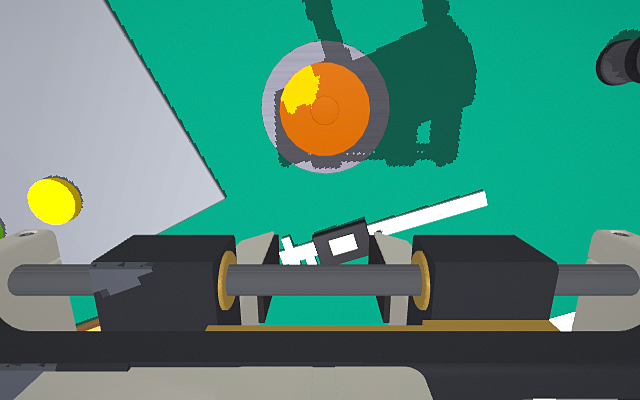

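The flange top measures z = 0.0756 m against an expected 0.075 m, with a slope under 0.001. Its centre is about 1.3 mm from the tube axis, and the gripper is clear. Handing in.

```bash
python3 -c "
from h import *
print(robot.hand_in())"
```

```text
the job is handed in; nothing more can be done
None
```

The tube is packed and I handed the job in at about 23 s of the 72 s allowed; the hand-in reports no verdict. I put the blue 15 mm spacer from the mat on the blue one already in the tube (30 mm together). The black mount went in on top, polished face up, lowered until it touched, and then the orange cap went on.

**Last checks**
- **Cap:** the flange is level (slope under 0.001 rad). Its top measured z = 75.6 mm against an expected 75 mm, and the depth readings ran about 0.6 mm high throughout. Its centre is about 1.3 mm from the tube axis.
- **Mount:** before capping, the pictures showed its face at about the red line. That check was by eye.
- **Other items:** I moved none of the spare spacers, caliper, reference block, marker or wash bottle. The last wrist picture showed the yellow spacer and caliper in place; I did not measure each item again.

**What disagreed**
- **Fingertip position:** the real fingertips sit about 26 mm short of the reported TCP. My first grasp of the spacer therefore closed above it without touching it. I measured the offset from the camera depth and corrected for it from then on.

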